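# Unload two glue-ups and put everything on its own plate

## Task

The glue has set: take the three steel weights off the two stacks and set each one flat and centred on the plate whose inlaid outline has its shape and size, leaving the glued wooden board and disc where they are until all three weights are put away. Then set the board and the disc flat and centred on their own outlined plates too, the board in line with its outline. Set everything down rather than dropping it, and leave it all released and at rest.

Things in the scene. Friction and masses are not known exactly. Their poses are not given: they have to be found in the camera images.
- board: long rectangular glued-up board of three wooden strips, 140 x 60 x 25 mm high (long side along its x, to be gripped across its 60 mm y width), lying flat on the bench at the foot of one of the two stacks; origin at the centre of its underside, z up
- disc: round glued-up wooden disc with dark inlay lines, diameter 64 mm, 25 mm high, lying flat on the bench at the foot of the other stack; origin at the centre of its underside, z up
- square_weight: plain square steel block, 46 x 46 x 28 mm high, faces square to its x and y; at the start it lies on the board or on the disc (it varies which); origin at the centre of its underside, z up
- hex_weight: plain hexagonal steel block, 46 mm across flats (53 mm across corners), 28 mm high, one pair of flats facing its +y and -y; at the start it lies on whichever of the board and the disc does not carry the square block; origin at the centre of its underside, z up
- knob_weight: dark steel round weight with a knob: round base of diameter 34 mm and height 20 mm, thin neck of diameter 14 mm, then a round grip knob of diameter 24 mm between 34 and 52 mm above its underside (52 mm high over all); at the start it stands on top of the block (square or hexagonal) that lies on the disc; origin at the centre of its underside, z up
- board_plate: fixed flat white-painted wooden plate 8 mm thick (top face 8 mm above the bench), 170 x 90 mm, with a dark inlaid rectangular outline 156 x 76 mm inside (long side along its x): the place of the board; origin at the centre of its underside, z up
- disc_plate: fixed flat white-painted wooden plate 8 mm thick (top face 8 mm above the bench), 94 x 94 mm, with a dark inlaid circle of 80 mm inside diameter (the larger of the two circles): the place of the wooden disc; origin at the centre of its underside, z up
- square_plate: fixed flat white-painted wooden plate 8 mm thick (top face 8 mm above the bench), 76 x 76 mm, with a dark inlaid square outline 62 x 62 mm inside, square to its x and y: the place of the square block; origin at the centre of its underside, z up
- hex_plate: fixed flat white-painted wooden plate 8 mm thick (top face 8 mm above the bench), 86 x 86 mm, with a dark inlaid hexagonal outline 62 mm across flats inside, one pair of flats facing its +y and -y: the place of the hexagonal block; origin at the centre of its underside, z up
- knob_plate: fixed flat white-painted wooden plate 8 mm thick (top face 8 mm above the bench), 64 x 64 mm, with a dark inlaid circle of 50 mm inside diameter (the smaller of the two circles): the place of the knobbed weight; origin at the centre of its underside, z up

How it is judged (in metres and radians):
On the way:
1. all three weights lie released on their own plates while the board and the disc have not yet been moved away (each within 30 mm of its start) (horizontal distance between square_weight and square_plate below 0.012 m and z of square_weight in the frame of square_plate between 0.004 and 0.012 m and angle between each of square_weight, hex_weight, knob_weight's own z axis and vertical below 0.1 rad and horizontal distance between hex_weight and hex_plate below 0.012 m and z of hex_weight in the frame of hex_plate between 0.004 and 0.012 m and horizontal distance between knob_weight and knob_plate below 0.012 m and z of knob_weight in the frame of knob_plate between 0.004 and 0.012 m and contact force between each of square_weight, hex_weight, knob_weight and the fingers below 0.1 N and distance of each of board, disc from where it was at the start of the episode below 0.03 m), for 0.2 s.
At the end, for the whole second after the job is handed in: Each of the five things lies flat (within 0.1 rad) on the top of its own plate, centred on it within 12 mm, the board's length within 0.2 rad of its plate's; all released and at rest (horizontal distance between board and board_plate below 0.012 m and z of board in the frame of board_plate between 0.004 and 0.012 m and angle between each of board, disc, square_weight, hex_weight, knob_weight's own z axis and vertical below 0.1 rad and angle between the x axis of board and the x axis of board_plate, either way round below 0.2 rad and linear speed of each of board, disc, square_weight, hex_weight, knob_weight below 0.02 m/s and angular speed of each of board, disc, square_weight, hex_weight, knob_weight below 0.2 rad/s and contact force between each of board, disc, square_weight, hex_weight, knob_weight and the fingers below 0.1 N and horizontal distance between disc and disc_plate below 0.012 m and z of disc in the frame of disc_plate between 0.004 and 0.012 m and horizontal distance between square_weight and square_plate below 0.012 m and z of square_weight in the frame of square_plate between 0.004 and 0.012 m and horizontal distance between hex_weight and hex_plate below 0.012 m and z of hex_weight in the frame of hex_plate between 0.004 and 0.012 m and horizontal distance between knob_weight and knob_plate below 0.012 m and z of knob_weight in the frame of knob_plate between 0.004 and 0.012 m); the robot touches nothing.
It fails at once if board dropped (moving faster than 0.6 m/s while the fingers do not touch it) (linear speed of board above 0.6 m/s and contact force between board and the fingers below 0.05 N).
It fails at once if disc dropped (moving faster than 0.6 m/s while the fingers do not touch it) (linear speed of disc above 0.6 m/s and contact force between disc and the fingers below 0.05 N).
It fails at once if square weight dropped (moving faster than 0.6 m/s while the fingers do not touch it) (linear speed of square_weight above 0.6 m/s and contact force between square_weight and the fingers below 0.05 N).
It fails at once if hex weight dropped (moving faster than 0.6 m/s while the fingers do not touch it) (linear speed of hex_weight above 0.6 m/s and contact force between hex_weight and the fingers below 0.05 N).
It fails at once if knob weight dropped (moving faster than 0.6 m/s while the fingers do not touch it) (linear speed of knob_weight above 0.6 m/s and contact force between knob_weight and the fingers below 0.05 N).
It also fails if it takes over 128 s, if anything falls off the work surface, if the arm or the gripper's body presses on something with over 40 N, if the wrist force passes 120 N, or if a joint passes its speed limit or range.

## Robot

A 7-joint arm with a two-finger parallel gripper is mounted at the origin on the work surface. World frame = base frame: x ahead of the robot, y to its left, z up, the work surface at z = 0. Lengths are in mm, angles in rad, forces in N, time in s.
With the tool pointing down it reaches from about 400 to 875 mm from the base axis. Payload 4.4 kg.
Tool frame: the origin (TCP) lies midway between the tips of the shut fingers; the grasp point (between the pads) lies 19 mm behind it (ctrl.grip_point_offset is the distance from the TCP to the grasp point, in mm); z points along the fingers, y is the line along which they close (so a half turn about z gives the same grasp; the last joint's range is limited). The gripper opens to 85 mm and grips with 20 to 120 N. Pads are 22 mm wide; open, the fingers measure 114 mm over their backs; the gripper's body (76 mm by 85 mm) begins 54 mm behind the grasp point. The pads swing forward as they close: fully open they stand 13 mm farther back than shut.
Start: joints at [-1.345, 0.628, 0.038, 1.517, -0.027, 0.996, -0.02], TCP at [186.965, 622.545, 209.213] pointing down, gripper open.
Joint ranges: [-3.06, 3.06], [-0.37, 2.12], [-1.25, 1.32], [0.18, 2.47], [-1.1, 4.24], [0.23, 1.98], [-2.94, 2.94]. Speed limits (rad/s): [2.57, 2.57, 3.14, 3.14, 3.14, 3.14, 3.14].

## Interface

Orientations are given as [roll, pitch, yaw] about the fixed x, y, z axes, in that order (R = Rz(yaw) Ry(pitch) Rx(roll)).
In Python, from cell import ctrl, viewer, finish_job gives the robot as it stands (ctrl), with the cameras (viewer) and the job as plain functions.
- The arm moves only by the shell command python3 nudge.py 'ROWS'. ROWS is 1 to 12 rows, one to a line, with the numbers parted by commas; each row has 7 numbers: dx, dy, dz in mm, then a rotation vector rx, ry, rz in rad, then the finger opening in mm; each row shifts and turns the commanded pose from where the row before left it, along the tool's axes as they then stand; what a row does not reach is not made up. A row lasts 1/10 s, in which the tool goes at most 50 mm and 0.15 rad, less where a joint would pass 70% of its speed; a pose out of reach is approached as far as the arm can. The fingers move at their own pace and stop on an object; the grip force is fixed at half the most. Time passes only in rows, so rows that do not move let the fingers close. It prints the time, the measured TCP pose, the force, the opening and the grip force at its end. Input that does not fit is refused with a message, and nothing moves.
- ctrl.read_state(): the state, without advancing time (a new reading comes with each control period).
- viewer.get_image(name): name is "scene" or "top"; returns the picture (384x512x3 uint8, blue, green, red); there is no depth.
- viewer.calibration(name): a dict with "fx", "fy", "cx", "cy" (pixels), "rvec" (rotation vector, rad) and "tvec" (3), from world to camera coordinates, as OpenCV has them. Camera axes: x right, y down, z forward; pixel columns grow to the right and rows downward; lengths in mm; the calibration is good to about 2 mm. A picture is of the moment at which its call begins. calibration takes no time and is no camera call.
- finish_job(): hands the job in; it is judged then, once.
The state is a dict: "clock": time; "qpos": joint angles; "qd": joint speeds; "tau": joint torques, N m; "eef_pos": TCP position; "tool_rot": TCP orientation; "force": force on the tool from outside, world axes, zero at the start; "torque": the same for the moment, N m; "width": finger opening in mm; "gripper_force": force on a finger pad.
Only numpy, scipy, OpenCV 4.12 (cv2) and the standard library are available. Lean on these libraries where they do the work, as an engineer would, in place of code of your own. Each camera call takes 0.05 s, during which the arm holds its last target. There are 200 camera calls.

## Working session

There is one attempt and no reset: what is moved stays moved. The work goes in short steps, Python scripts to look and compute and a shell command to move; the robot and the scene stay as the last step left them, time stands still between calls to the robot, and variables do not carry over. Pictures are saved under pics/ and viewed, at most 14 in all, crops included, and the job is handed in when it is done.

```bash
ls; mkdir -p pics; python3 - <<'E'
from cell import ctrl, viewer, finish_job
import cv2
for n in("scene","top"):
    cv2.imwrite(f"pics/{n}0.png",viewer.get_image(n)); c=viewer.calibration(n); print(n,c)
s=ctrl.read_state(); print(s); print(ctrl.grip_point_offset)
E
```

```text
cell.py
nudge.py
pics
scene {'fx': 405.1675370757344, 'fy': 405.1675370757344, 'cx': 255.2522575136116, 'cy': 192.00815125090986, 'rvec': array([ 0.71474971,  2.63271294, -1.06321865]), 'tvec': array([ 454.61453201, -150.48388684, 1260.24386697])}
top {'fx': 418.1154729262958, 'fy': 418.1154729262958, 'cx': 257.2786210364646, 'cy': 195.30341104538192, 'rvec': array([ 2.11223085, -2.15305181,  0.21337847]), 'tvec': array([   7.54060153,  537.97119213, 1012.82559932])}
{'clock': 0.1, 'qpos': array([-1.34477727,  0.62922618,  0.03842003,  1.51826829, -0.02699434,
        0.99631747, -0.02002862]), 'qd': array([ 0.00097692, -0.00073628, -0.00240621, -0.00175714, -0.0003009 ,
       -0.00012926, -0.00032848]), 'tau': array([ 2.95883823e-03, -5.64540339e+01,  1.23041209e+00, -1.93974710e+01,
        1.12195694e-02,  5.40202527e-03, -1.09280120e-05]), 'eef_pos': array([186.78704856, 621.95557957, 208.39833218]), 'tool_rot': array([-3.13989043e+00,  6.10984491e-06,  2.84976806e+00]), 'force': array([0.53233394, 0.27477933, 0.26892731]), 'torque': array([ 0.00841971,  0.01585043, -0.03137006]), 'gripper_force': 0.0, 'width': 85.31630192081933}
18.700000000000003
```

```bash
python3 - <<'E'
import cv2
for n in("scene","top"):
    i=cv2.imread(f"pics/{n}0.png"); cv2.imwrite(f"pics/{n}0b.png",cv2.resize(i,(800,600),interpolation=cv2.INTER_CUBIC))
E
```

```text
(no output)
```

View pics/top0b.png

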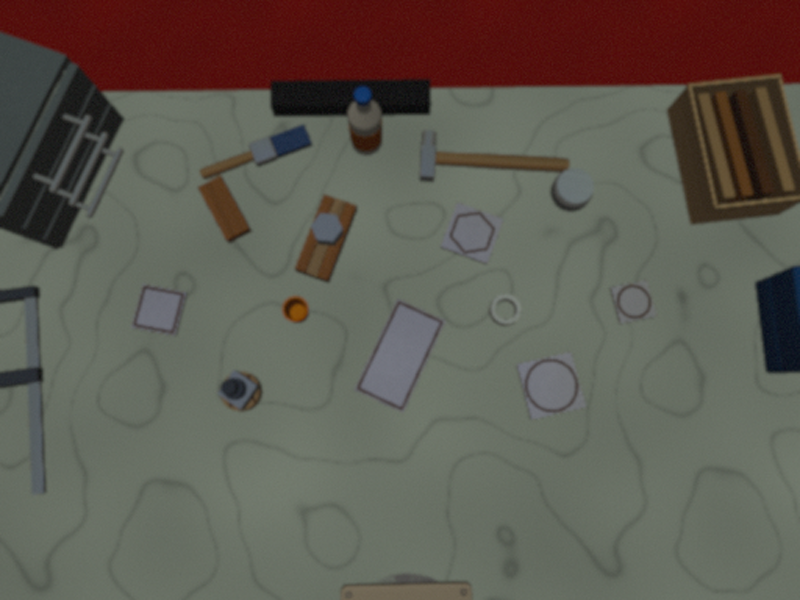

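View pics/scene0b.png

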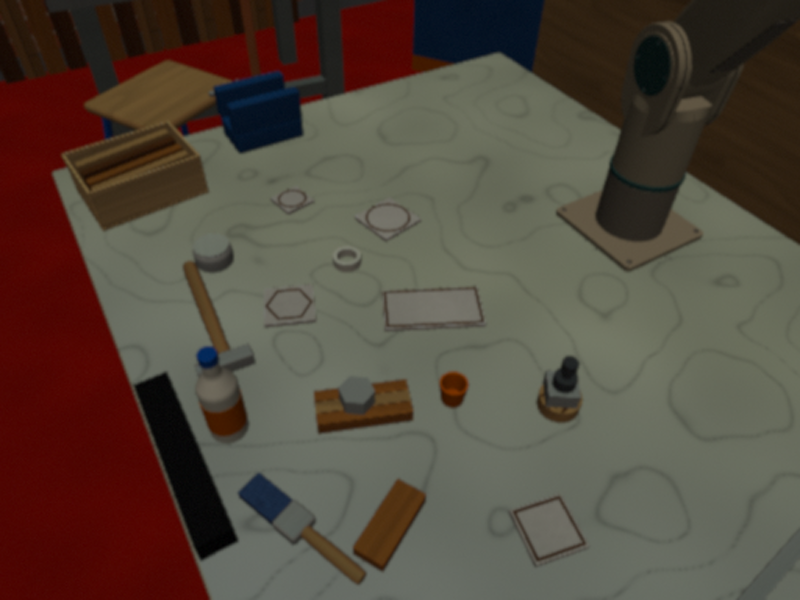

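The top view shows all items. At 800-px scale: the square plate is at (160,310), the knob-on-square-on-disc stack at (240,390), and the board with the hex at (327,238). The other plates are board (400,355), hex (472,232), disc (551,385) and knob (633,301). The scene view shows the same items. Next I'll make enlarged crops.

```bash
cat > h.py <<'E'
import cv2,numpy as np
from cell import ctrl, viewer, finish_job
def cam(n):
    c=viewer.calibration(n); K=np.array([[c['fx'],0,c['cx']],[0,c['fy'],c['cy']],[0,0,1]]); R=cv2.Rodrigues(c['rvec'])[0]
    return K,R,np.asarray(c['tvec'],float).reshape(3)
def proj(n,P):
    K,R,t=cam(n); p=(K@(R@np.asarray(P,float).T+t[:,None])); return (p[:2]/p[2]).T
def tri(a,b):
    P=[np.c_[K@R,K@t] for K,R,t in (cam("top"),cam("scene"))]
    X=cv2.triangulatePoints(*P,np.array(a,float).reshape(2,1),np.array(b,float).reshape(2,1)); return (X[:3]/X[3]).ravel()
def atz(n,p,z):
    K,R,t=cam(n); d=R.T@np.linalg.inv(K)@np.array([p[0],p[1],1.]); o=-R.T@t; return o+d*(z-o[2])/d[2]
def sheet(img,cs,out,h=25,s=8,cols=4):
    T=[]
    for x,y in cs:
        x,y=int(x)-h,int(y)-h
        t=img[max(y,0):y+2*h,max(x,0):x+2*h]; t=cv2.resize(t,(200,200),interpolation=cv2.INTER_CUBIC)
        t=cv2.normalize(t,None,0,255,cv2.NORM_MINMAX)
        for k in range(0,200,40): cv2.line(t,(k,0),(k,4),(0,255,255),1);cv2.line(t,(0,k),(4,k),(0,255,255),1)
        cv2.putText(t,f"{x},{y}",(8,14),0,.4,(0,0,255),1); T.append(t)
    while len(T)%cols: T.append(T[0]*0)
    cv2.imwrite(out,np.vstack([np.hstack(T[i:i+cols]) for i in range(0,len(T),cols)]))
E
python3 - <<'E'
from h import *
t=cv2.imread("pics/top0.png");s=cv2.imread("pics/scene0.png")
a=[(160,310),(240,390),(327,238),(400,355),(472,232),(551,385),(633,301)]
b=[(549,528),(562,388),(363,404),(434,308),(290,304),(388,218),(291,200)]
sheet(t,[(x*.64,y*.64) for x,y in a],"pics/ts.png",h=36)
sheet(s,[(x*.64,y*.64) for x,y in b],"pics/ss.png",h=36)
# plates by brightness, low saturation
for n,i,L in(("top",t,a),("scene",s,b)):
    hsv=cv2.cvtColor(i,cv2.COLOR_BGR2HSV); 
    for x,y in (L[0],L[3],L[4],L[5],L[6]):
        print(n,x,y,hsv[int(y*.64),int(x*.64)],hsv[int(y*.64)+36,int(x*.64)-5])
E
```

```text
top 160 310 [115  26 119] [ 48  24 107]
top 400 355 [115  24 126] [ 48  27 114]
top 472 232 [113  18 116] [ 46  29 114]
top 551 385 [111  15 122] [ 51  30 111]
top 633 301 [113   9 113] [ 51  23 109]
scene 549 528 [ 25  25 110] [ 47  22 106]
scene 434 308 [ 25  26 116] [ 39  31 106]
scene 290 304 [ 24  23 110] [ 40  30 101]
scene 388 218 [ 25  24 116] [ 35  38 113]
scene 291 200 [ 25  25 111] [ 37  39 112]
```

View pics/ts.png

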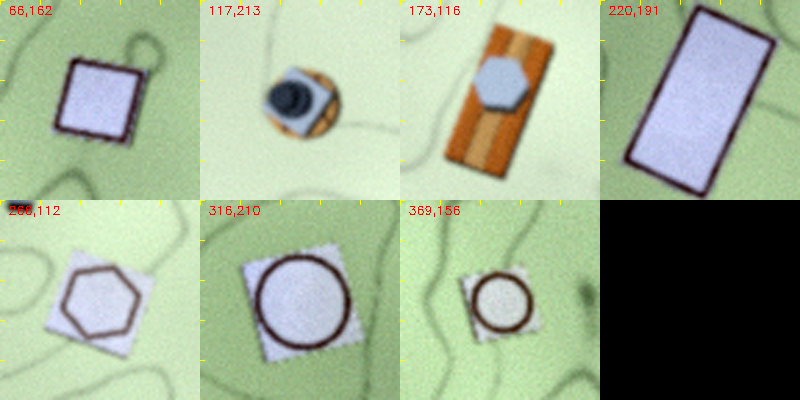

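View pics/ss.png

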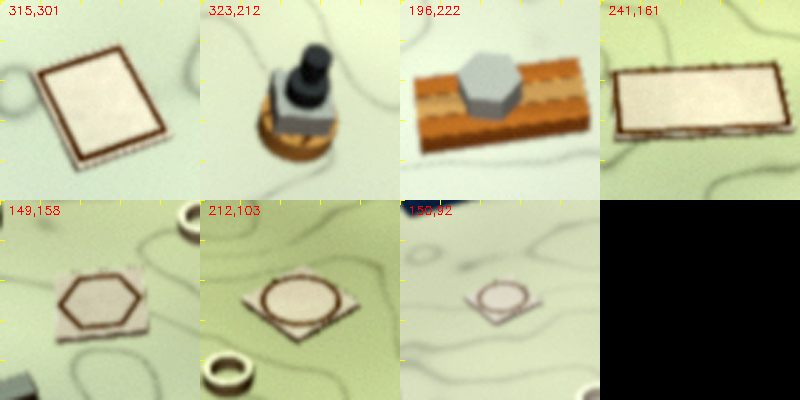

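The crops show each outline and top face clearly, so I'll triangulate the corners and centres I read off.

```bash
cat > m.py <<'E'
from h import *
np.set_printoptions(precision=1,suppress=True)
D={ # name: top offset, pts, scene offset, pts
"sqplate":((66,162),[(73,60),(145,72),(129,139),(57,129)],(315,301),None),
"knobtop":((117,213),[(89,98)],(323,212),[(117,54)]),
}
def c(o,p): return np.array(o)+(np.array(p)+.5)*.36-.5
def go(name,to,tp,so,sp,z):
    X=np.array([tri(c(to,a),c(so,b)) for a,b in zip(tp,sp)])
    print(name,"tri mean",X.mean(0),"z",X[:,2],"top@z",np.mean([atz("top",c(to,a),z) for a in tp],0),"scene@z",np.mean([atz("scene",c(so,b),z) for b in sp],0))
    if len(X)==4:
        d=np.diff(np.vstack([X,X[:1]]),axis=0); print("  len",np.linalg.norm(d[:,:2],axis=1),"ang",np.degrees(np.arctan2(d[:,1],d[:,0])))
# order: find scene order by projecting the top corners
def go4(name,to,tp,so,sp,z):
    pr=proj("scene",[atz("top",c(to,a),z) for a in tp]); S=[c(so,b) for b in sp]
    o=[int(np.argmin([np.linalg.norm(q-s) for s in S])) for q in pr]; assert len(set(o))==4
    go(name,to,tp,so,[sp[k] for k in o],z)
go4("sqplate",(66,162),[(73,60),(145,72),(129,139),(57,129)],(315,301),[(39,73),(120,48),(165,130),(80,160)],8)
go4("boardplate",(220,191),[(97,7),(175,43),(105,195),(27,160)],(241,161),[(15,72),(178,65),(190,124),(20,133)],8)
go4("board",(173,116),[(96,24),(154,43),(105,179),(46,158)],(196,222),[(15,78),(177,60),(189,113),(21,137)],25)
go("hexplate",(268,112),[(100,102)],(149,158),[(100,101)],8)
go("discplate",(316,210),[(103,102)],(212,103),[(102,101)],8)
go("knobplate",(369,156),[(102,102)],(150,92),[(103,97.5)],8)
go("hex",(173,116),[(101,83)],(196,222),[(90,77)],53)
go("knobtop",(117,213),[(89,98)],(323,212),[(117,54)],105)
for nm,(z,r) in {"disc":(25,32)}.items(): pass
X=[atz("top",c((117,213),p),53) for p in [(93,65),(136,92),(109,137),(64,107)]]; print("sqtop",np.mean(X,0)); d=np.diff(np.array(X+X[:1]),axis=0); print(np.linalg.norm(d,axis=1),np.degrees(np.arctan2(d[:,1],d[:,0])))
H=np.array([atz("top",c((173,116),p),53) for p in [(81,66),(115,59),(129,80),(121,106),(88,110),(73,86)]]); v=H-H.mean(0); print("hex",H.mean(0),np.linalg.norm(v,axis=1),np.degrees(np.arctan2(v[:,1],v[:,0])))
P=np.array([atz("top",c((268,112),p),8) for p in [(72,72),(117,66),(140,95),(127,129),(85,138),(61,105)]]); v=P-P.mean(0); print("hexplate",P.mean(0),np.linalg.norm(v,axis=1),np.degrees(np.arctan2(v[:,1],v[:,0])))
E
python3 m.py
```

```text
sqplate tri mean [546.6 405.    6.2] z [7.8 6.5 4.9 5.6] top@z [546.8 403.9   8. ] scene@z [546.9 405.9   8. ]
  len [68.3 66.1 67.2 67.6] ang [-101.7  167.9   79.5  -11.1]
boardplate tri mean [462.3   1.3   7.3] z [7.7 6.9 7.9 6.8] top@z [462.4   1.1   8. ] scene@z [462.4   2.    8. ]
  len [ 81.5 159.5  78.8 159.8] ang [-116.3  153.6   63.9  -25.4]
board tri mean [663.2 122.6  21.3] z [24.5 24.1 15.8 20.9] top@z [662.  122.5  25. ] scene@z [665.  124.6  25. ]
  len [ 59.  138.9  58.6 138.3] ang [-110.2  160.1   69.2  -19.7]
hexplate tri mean [ 672.7 -131.5    4. ] z [4.] top@z [ 672.3 -131.5    8. ] scene@z [ 673.3 -126.9    8. ]
discplate tri mean [ 406.5 -248.4    6.3] z [6.3] top@z [ 406.6 -248.2    8. ] scene@z [ 407.4 -246.2    8. ]
knobplate tri mean [ 546.6 -397.6    7.7] z [7.7] top@z [ 546.5 -397.4    8. ] scene@z [ 546.7 -397.2    8. ]
hex tri mean [671.5 119.5  49.9] z [49.9] top@z [670.3 119.3  53. ] scene@z [672.6 121.3  53. ]
knobtop tri mean [406.3 257.5  99. ] z [99.] top@z [406.9 255.  105. ] scene@z [409.5 261.4 105. ]
sqtop [408.  257.4  53. ]
[45.9 45.3 48.6 44.2] [-122.6  149.5   56.1  -33.9]
hex [668.9 119.1  53. ] [26.2 27.7 26.2 28.  27.3 26.2] [  45.9  -27.7  -81.5 -138.9  153.5   92.4]
hexplate [ 673.6 -131.9    8. ] [39.7 39.3 39.3 38.  40.6 38.6] [  41.9  -26.9  -82.4 -139.4  156.2   95.5]
```

```bash
cat > g.py <<'E'
import sys
from h import *
from scipy.spatial.transform import Rotation as Ro
s=ctrl.read_state(); R=Ro.from_euler('xyz',s['tool_rot']).as_matrix(); p=s['eef_pos']
x,y,z=map(float,sys.argv[1:4]); d=R.T@(np.array([x,y,z])-p)
ty=np.degrees(np.arctan2(R[1,1],R[0,1]))
print("t%.1f"%s['clock'],"pos",p.round(1),"tool d",d.round(1),"ty %.1f"%ty,"tilt",np.round(R[:2,2],3),"w %.1f gf %.1f"%(s['width'],s['gripper_force']),"q7 %.2f"%s['qpos'][6])
if len(sys.argv)>4:
    a=(ty-float(sys.argv[4])+90)%180-90; print("rz %.3f"%np.radians(a)); t=np.radians(ty-a)
    # tool axes after the turn: y=(cos t,sin t), x = y rotated +90
    e=np.array([x,y])-p[:2]; yy=np.array([np.cos(t),np.sin(t)]); print("after turn dx %.1f dy %.1f"%(e@[-yy[1],yy[0]],e@yy))
E
python3 g.py 407 257.5 200 57.3
```

```text
t0.1 pos [186.8 622.  208.4] tool d [-315.8 -285.7    8.9] ty 73.3 tilt [-0.    -0.002] w 85.3 gf 0.0 q7 -0.02
rz 0.279
after turn dx -382.2 dy -187.7
```

```bash
python3 nudge.py '0,0,0,0,0,0.14,85
0,0,0,0,0,0.14,85
-38,-18.8,0,0,0,0,85
-38,-18.8,0,0,0,0,85
-38,-18.8,0,0,0,0,85
-38,-18.8,0,0,0,0,85
-38,-18.8,0,0,0,0,85
-38,-18.8,0,0,0,0,85
-38,-18.8,0,0,0,0,85
-38,-18.8,0,0,0,0,85
-38,-18.8,0,0,0,0,85
-38,-18.8,0,0,0,0,85'; python3 g.py 407 257.5 120 57.3
```

```text
clock: 1.3
eef_pos: [405.2, 257.2, 209.1]
tool_rot: [-3.141, -0.0, 2.57]
force: [1.9, 0.0, 1.0]
width: 84.8
gripper_force: 0.0
t1.3 pos [405.2 257.2 209.1] tool d [-1.3  1.3 89.1] ty 57.2 tilt [-0. -0.] w 84.8 gf 0.0 q7 0.46
rz -0.001
after turn dx -1.3 dy 1.2
```

```bash
python3 nudge.py '-1.3,1.2,40,0,0,0,85
0,0,40,0,0,0,85
0,0,30,0,0,0,85
0,0,20,0,0,0,85
0,0,0,0,0,0,85'; python3 -c "
from h import *
i=viewer.get_image('scene'); cv2.imwrite('pics/k1.png',cv2.resize(i[180:330,280:480],(800,600),interpolation=cv2.INTER_CUBIC))"; python3 g.py 407 257.5 77
```

```text
clock: 1.8
eef_pos: [404.5, 257.8, 76.8]
tool_rot: [-3.136, -0.002, 2.57]
force: [-0.1, 0.6, -0.1]
width: 85.0
gripper_force: 0.0
t1.9 pos [405.6 258.4  78.2] tool d [-1.7 -0.   1.2] ty 57.2 tilt [-0.003 -0.002] w 85.3 gf 0.0 q7 0.50
```

View pics/k1.png

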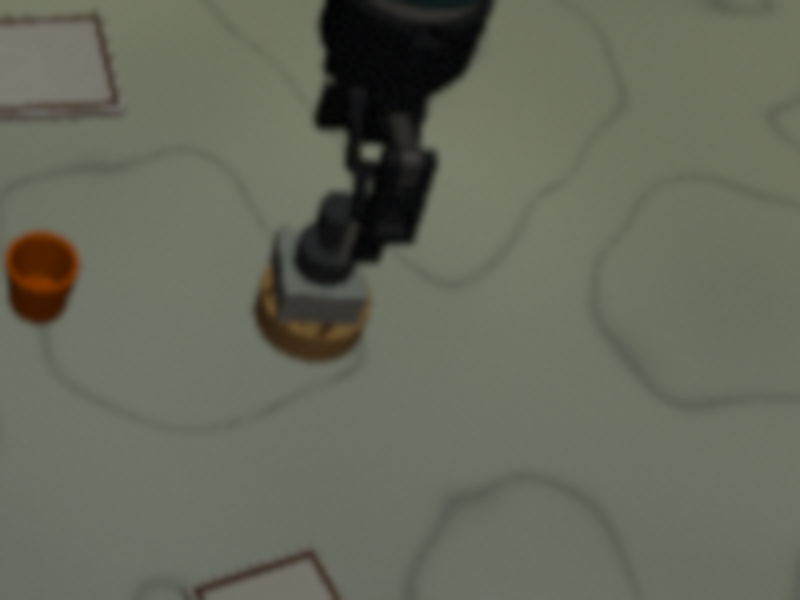

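```bash
python3 - <<'E'
from h import *
s=ctrl.read_state();p=s['eef_pos'];y=np.array([np.cos(1),np.sin(1),0])
for q in (p,p+[0,0,13],p+[0,0,13]+42*y,p+[0,0,13]-42*y,p+[0,0,40]+50*y,p+[0,0,40]-50*y,[407,257.5,105],[407,257.5,53]):
    print(np.round(q),((proj('scene',np.array([q]))-[280,180])*4).round())
i=viewer.get_image('top');cv2.imwrite('pics/k2.png',cv2.resize(i[190:310,70:230],(800,600),interpolation=cv2.INTER_CUBIC)[:,:])
print((proj('top',np.array([[407,257.5,105]]))-[70,190])*5)
E
```

```text
[406. 258.  78.] [[331. 228.]]
[406. 258.  91.] [[336. 214.]]
[428. 294.  91.] [[348. 276.]]
[383. 223.  91.] [[324. 156.]]
[433. 300. 118.] [[361. 257.]]
[379. 216. 118.] [[332. 113.]]
[407. 258. 105.] [[338. 198.]]
[407. 258.  53.] [[319. 256.]]
[[388.28263023 289.62070056]]
```

View pics/k2.png

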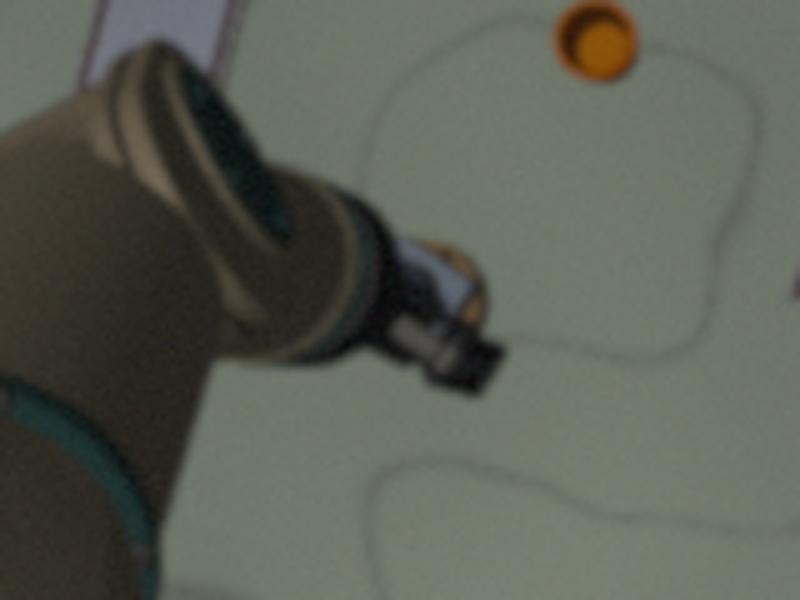

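The wrist occludes much of both views, and the fingers look offset in the scene view. I'll check with a brightened crop that has the predicted finger points overlaid.

```bash
python3 - <<'E'
from h import *
s=ctrl.read_state();p=s['eef_pos'];y=np.array([np.cos(1),np.sin(1),0]);x=np.array([-np.sin(1),np.cos(1),0])
o=[]
for n,(x0,y0) in(("scene",(330,180)),("top",(120,210))):
    i=viewer.get_image(n)[y0:y0+75,x0:x0+50]; i=cv2.resize(i,(400,600),interpolation=cv2.INTER_CUBIC)
    i=cv2.convertScaleAbs((255*(i/255.)**.5).astype(np.uint8),alpha=1.3,beta=-30)
    for sg,c in((1,(0,0,255)),(-1,(255,0,0))):
        Q=[p+np.array([0,0,z])+sg*w*y+h*x for z in(13,40) for w in(42,57) for h in(-11,11)]
        for q in (proj(n,np.array(Q))-[x0,y0]+.5)*8: cv2.circle(i,tuple(int(v) for v in q),3,c,-1)
    for z in (73,53+52): 
        q=(proj(n,np.array([[407,257.5,z]]))[0]-[x0,y0]+.5)*8; cv2.circle(i,tuple(int(v) for v in q),3,(0,255,0),-1)
    o.append(i)
cv2.imwrite('pics/k3.png',np.hstack(o))
E
```

```text
(no output)
```

View pics/k3.png

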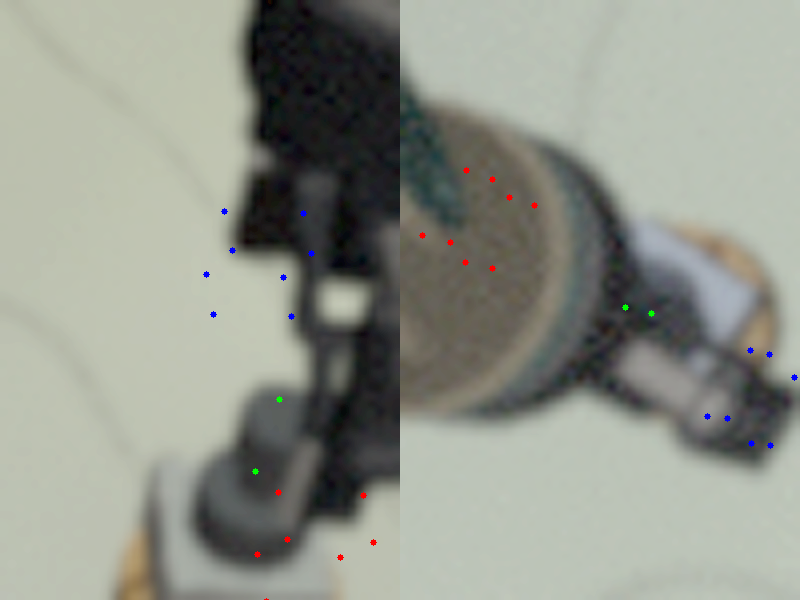

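The knob matches its predicted position, but the open fingertips appear about 20 mm higher than I modelled. I'll check the shut tips near the bare bench beside the stack.

```bash
python3 nudge.py '0,0,-40,0,0,0,85
0,0,-40,0,0,0,85
40,0,0,0,0,0,0
40,0,0,0,0,0,0
20,0,0,0,0,0,0
0,0,0,0,0,0,0
0,0,40,0,0,0,0
0,0,40,0,0,0,0
0,0,40,0,0,0,0
0,0,22,0,0,0,0
0,0,0,0,0,0,0'; python3 - <<'E'
from h import *
s=ctrl.read_state();p=s['eef_pos'];print(p)
i=viewer.get_image("scene"); q=proj("scene",np.array([p,p+[0,0,19],[p[0],p[1],0]])); x0,y0=(q[0]-[40,45]).astype(int); print(x0,y0)
i=cv2.resize(i[y0:y0+75,x0:x0+80],(640,600),interpolation=cv2.INTER_CUBIC); i=(255*(i/255.)**.5).astype(np.uint8)
for a,c in zip((q-[x0,y0]+.5)*8,((0,255,0),(255,0,0),(0,0,255))): cv2.circle(i,tuple(int(v) for v in a),3,c,-1); print(a)
cv2.imwrite('pics/k4.png',i)
E
```

```text
clock: 3.1
eef_pos: [322.4, 311.6, 16.0]
tool_rot: [-3.136, -0.001, 2.568]
force: [-0.5, 0.6, -0.2]
width: 0.4
gripper_force: 0.0
[322.39941036 311.55542369  15.97729935]
359 210
[328.97546995 364.1385366 ]
[346.86226001 325.42515206]
[314.32808107 395.84070317]
```

View pics/k4.png

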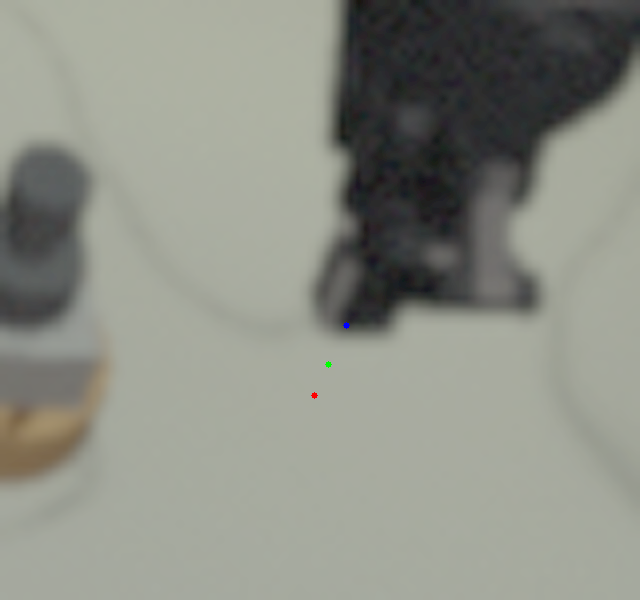

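```bash
python3 nudge.py '0,0,4,0,0,0,0
0,0,4,0,0,0,0
0,0,2,0,0,0,0'; python3 nudge.py '0,0,2,0,0,0,0
0,0,0,0,0,0,0';python3 nudge.py '0,0,1.5,0,0,0,0
0,0,0,0,0,0,0'
```

```text
clock: 3.45
eef_pos: [324.7, 314.7, 9.6]
tool_rot: [3.138, 0.001, 2.569]
force: [0.5, 0.6, -0.9]
width: -0.0
gripper_force: 0.0
clock: 3.65
eef_pos: [324.4, 314.6, 7.5]
tool_rot: [3.138, 0.001, 2.569]
force: [-0.7, 0.4, 0.7]
width: 0.0
gripper_force: 0.0
clock: 3.85
eef_pos: [323.3, 313.9, 5.1]
tool_rot: [3.141, -0.0, 2.569]
force: [-0.1, 0.9, 0.1]
width: -0.1
gripper_force: 0.0
```

```bash
for k in 1; do python3 nudge.py '0,0,1.5,0,0,0,0
0,0,0,0,0,0,0';python3 nudge.py '0,0,1.5,0,0,0,0
0,0,0,0,0,0,0';python3 nudge.py '0,0,1.5,0,0,0,0
0,0,0,0,0,0,0';python3 nudge.py '0,0,1.5,0,0,0,0
0,0,0,0,0,0,0'; done | grep -E "pos|force: \["
python3 - <<'E'
from h import *
s=ctrl.read_state();p=s['eef_pos'];print(p)
for n,w in(("scene",(359,210)),("top",(80,225))):
    i=viewer.get_image(n); x0,y0=w
    q=proj(n,np.array([p,p+[0,0,19],[p[0],p[1],0]])); print(n,((q-w+.5)*5).round())
    i=cv2.resize(i[y0:y0+75,x0:x0+80],(400,375),interpolation=cv2.INTER_CUBIC); i=(255*(i/255.)**.5).astype(np.uint8)
    cv2.imwrite(f'pics/k5{n}.png',i)
cv2.imwrite('pics/k5.png',np.hstack([cv2.imread('pics/k5scene.png'),cv2.imread('pics/k5top.png')]))
E
```

```text
eef_pos: [322.6, 313.5, 2.8]
force: [0.3, 0.5, -0.4]
eef_pos: [322.5, 313.3, 1.1]
force: [0.4, -0.9, -0.4]
eef_pos: [322.5, 313.3, -0.4]
force: [-0.3, -0.2, -0.8]
eef_pos: [322.5, 313.3, -1.9]
force: [-0.1, -0.2, 0.1]
[322.51906438 313.33501242  -1.87667353]
scene [[198. 253.]
 [209. 229.]
 [199. 250.]]
top [[277. 298.]
 [267. 299.]
 [276. 298.]]
```

View pics/k5.png

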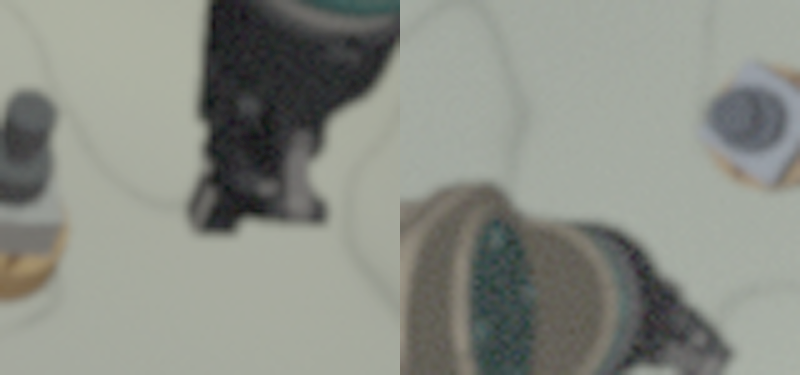

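No contact yet at a reading of −1.9, and the image agrees that the tool is higher than the reading says. I'll keep feeling down for the bench.

```bash
(python3 nudge.py '0,0,2,0,0,0,0
0,0,0,0,0,0,0';python3 nudge.py '0,0,2,0,0,0,0
0,0,0,0,0,0,0';python3 nudge.py '0,0,1.5,0,0,0,0
0,0,0,0,0,0,0') | grep -E "pos|force: \["
```

```text
eef_pos: [322.5, 313.4, -3.8]
force: [-0.2, 0.5, 0.3]
eef_pos: [322.5, 313.4, -5.8]
force: [-0.3, 0.1, 0.2]
eef_pos: [322.5, 313.4, -7.3]
force: [-0.2, -0.7, 0.0]
```

```bash
(python3 nudge.py '0,0,1.5,0,0,0,0
0,0,0,0,0,0,0';python3 nudge.py '0,0,1.5,0,0,0,0
0,0,0,0,0,0,0';python3 nudge.py '0,0,1.5,0,0,0,0
0,0,0,0,0,0,0') | grep -E "pos|force: \["; python3 -c "
from h import *
print(ctrl.read_state()['qpos'].round(4))"
```

```text
eef_pos: [322.5, 313.4, -8.8]
force: [-0.0, -0.2, 0.4]
eef_pos: [322.5, 313.4, -10.3]
force: [0.4, 0.7, 1.0]
eef_pos: [322.5, 313.4, -11.9]
force: [0.5, -0.4, 0.1]
[-1.0062  0.7921  0.2573  2.2181 -0.8908  0.2353  1.0528]
```

```bash
(python3 nudge.py '0,0,-30,0,0,0,0
0,0,-30,0,0,0,0
-13,39,0,0,0,0,0
-13,39,0,0,0,0,0
0,39,0,0,0,0,0
0,39,0,0,0,0,0
0,0,20,0,0,0,0
0,0,20,0,0,0,0
0,0,12,0,0,0,0
0,0,0,0,0,0,0
0,0,0,0,0,0,0';python3 nudge.py '0,0,3,0,0,0,0
0,0,0,0,0,0,0';python3 nudge.py '0,0,3,0,0,0,0
0,0,0,0,0,0,0') | grep -E "pos|force: \["; python3 - <<'E'
from h import *
s=ctrl.read_state();p=s['eef_pos'];print(p,s['qpos'].round(3))
o=[]
for n in("scene","top"):
    i=viewer.get_image(n); q=proj(n,np.array([p,p+[0,0,100]])); x0,y0=(q[0]-[40,37]).astype(int);w=np.array([x0,y0]); print(n,((q-w+.5)*5).round())
    i=cv2.resize(i[y0:y0+75,x0:x0+80],(400,375),interpolation=cv2.INTER_CUBIC); o.append((255*(i/255.)**.5).astype(np.uint8))
cv2.imwrite('pics/k6.png',np.hstack(o))
E
```

```text
eef_pos: [429.1, 430.3, -3.6]
force: [-0.1, 0.7, -0.0]
eef_pos: [429.1, 430.8, -6.3]
force: [-0.1, -0.4, 0.8]
eef_pos: [428.7, 430.6, -9.9]
force: [-0.7, 0.3, -0.3]
[428.71187166 430.58220109  -9.90989862] [-1.136  0.937  0.509  1.79  -0.745  0.619  0.828]
scene [[204. 189.]
 [275.  69.]]
top [[203. 190.]
 [124. 175.]]
```

View pics/k6.png

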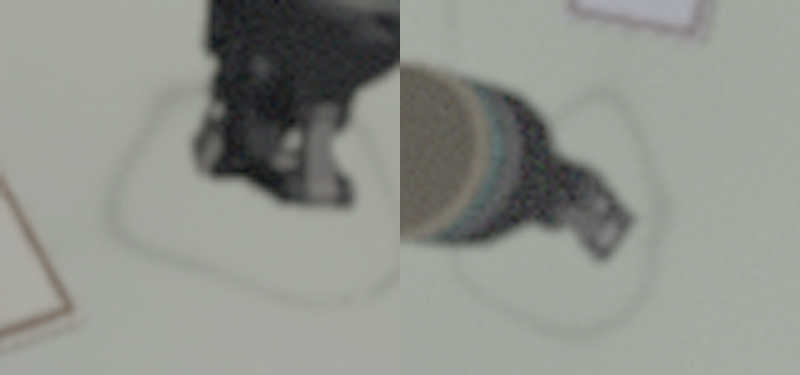

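```bash
python3 - <<'E'
from h import *
np.set_printoptions(precision=1,suppress=True)
p=ctrl.read_state()['eef_pos']; W={n:(proj(n,np.array([p]))[0]-[40,37]).astype(int) for n in("scene","top")}
f=lambda n,a:W[n]+np.array(a)/5-.5+.1
for t,sc in(((220,235),(345,205)),((220,235),(205,170)),((232,215),(345,205)),((205,258),(345,205)),((205,258),(310,200))):
    X=tri(f("top",t),f("scene",sc)); print(t,sc,X,proj("top",np.array([X]))[0]-f("top",t),proj("scene",np.array([X]))[0]-f("scene",sc))
print(ctrl.read_state()['tau'].round(1))
E
```

```text
(220, 235) (345, 205) [392.1 447.9 -28.6] [-8.2  5.4] [-12.4  -0.8]
(220, 235) (205, 170) [408.4 423.3 -26.6] [ 1.2 -1.1] [2.1 0.1]
(232, 215) (345, 205) [399.8 445.5 -23.8] [-10.2   6.4] [-15.1  -1. ]
(205, 258) (345, 205) [383.6 451.  -33. ] [-5.9  4.1] [-9.1 -0.5]
(205, 258) (310, 200) [387.5 445.5 -34.9] [-3.5  2.6] [-5.6 -0.3]
[ -0.  -57.9   9.7  -9.8   0.    0.    0. ]
```

```bash
(python3 nudge.py '0,0,-40,0,0,0,0
0,0,-40,0,0,0,0
0,0,-40,0,0,0,0
0,0,-30,0,0,0,0
0,0,0,0,0,0,0
0,0,0,0,0,0,0
0,0,0,0,0,0,0') | grep -E "pos|rot|width"; python3 - <<'E'
from h import *
from scipy.spatial.transform import Rotation as Ro
s=ctrl.read_state();p=s['eef_pos'];R=Ro.from_euler('xyz',s['tool_rot']).as_matrix();print(p,s['qpos'])
o=[]
for n in("scene","top"):
    i=viewer.get_image(n); P=lambda v:proj(n,(p+(R@np.array(v,float).T).T)); q=P([[0,0,0],[0,0,-100]]); 
    x0,y0=(q.mean(0)-[33,50]).astype(int); x0=max(x0,0);y0=max(y0,0);w=np.array([x0,y0]);print(n,w)
    i=cv2.resize(i[y0:y0+100,x0:x0+66],(396,600),interpolation=cv2.INTER_CUBIC); i=(255*(i/255.)**.5).astype(np.uint8)
    D=lambda v:np.int32((P(v)-w+.5)*6)
    cv2.polylines(i,[D([[0,0,0],[0,0,-200]])],False,(0,255,0),1)
    for z in(-73,-140): cv2.polylines(i,[D([[a*38,b*42,z] for a,b in((1,1),(1,-1),(-1,-1),(-1,1))])],True,(0,0,255),1)
    cv2.polylines(i,[D([[a*11,b*12,0] for a,b in((1,1),(1,-1),(-1,-1),(-1,1))])],True,(255,0,0),1)
    o.append(i)
cv2.imwrite('pics/k7.png',np.hstack(o))
E
```

```text
eef_pos: [428.0, 430.3, 138.9]
tool_rot: [-3.138, -0.001, 2.57]
width: -0.1
[427.98959586 430.25391824 138.94857284] [-1.23275702  0.74818595  0.67980415  1.72162288 -0.58399496  0.88838593
  0.69772175]
scene [398 219]
top [ 23 187]
```

View pics/k7.png

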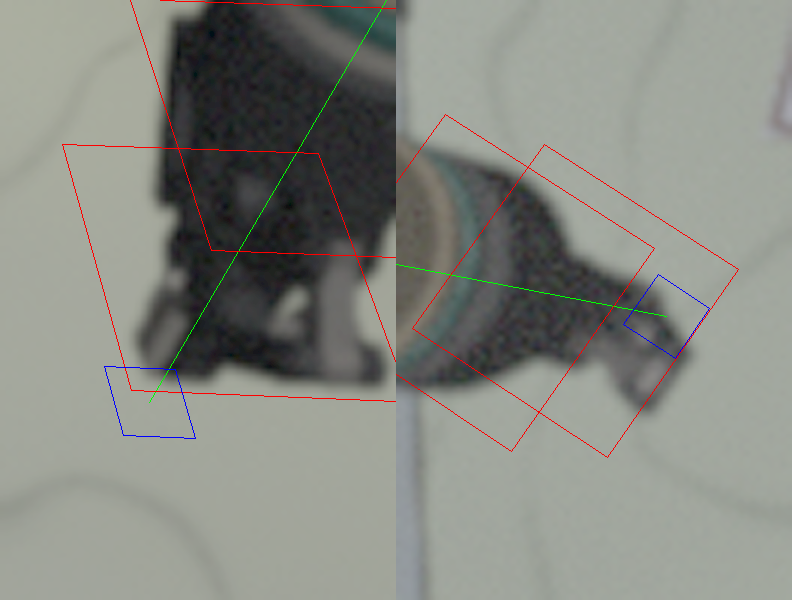

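```bash
(python3 nudge.py '0,0,40,0,0,0,0
0,0,40,0,0,0,0
0,0,40,0,0,0,0
0,0,20,0,0,0,0
0,0,8,0,0,0,0
0,0,0,0,0,0,0
0,0,0,0,0,0,0';for k in 1 2; do python3 nudge.py '0,0,2,0,0,0,0
0,0,0,0,0,0,0';done) | grep -E "pos|rot|force: \["
```

```text
eef_pos: [429.7, 430.7, -7.2]
tool_rot: [-3.142, 0.0, 2.569]
force: [0.7, -0.2, -0.8]
eef_pos: [429.3, 431.1, -8.9]
tool_rot: [3.141, -0.0, 2.57]
force: [0.1, -0.9, 0.5]
eef_pos: [428.8, 430.7, -11.7]
tool_rot: [-3.141, -0.0, 2.57]
force: [-0.1, 0.3, -0.2]
```

```bash
(python3 nudge.py '0,0,2,0,0,0,0
0,0,0,0,0,0,0';python3 nudge.py '0,0,2,0,0,0,0
0,0,0,0,0,0,0';python3 nudge.py '0,0,2,0,0,0,0
0,0,0,0,0,0,0') | grep -E "pos|force: \["
```

```text
eef_pos: [428.7, 430.4, -14.1]
force: [0.6, 0.3, 0.6]
eef_pos: [428.7, 430.4, -16.2]
force: [0.6, -0.7, -0.5]
eef_pos: [428.7, 430.4, -18.2]
force: [0.2, -0.5, 0.4]
```

```bash
(python3 nudge.py '0,0,2,0,0,0,0
0,0,0,0,0,0,0';python3 nudge.py '0,0,2,0,0,0,0
0,0,0,0,0,0,0';python3 nudge.py '0,0,1,0,0,0,0
0,0,0,0,0,0,0') | grep -E "pos|force: \["
```

```text
eef_pos: [428.7, 430.4, -20.1]
force: [-0.2, 0.3, 0.6]
eef_pos: [429.0, 430.5, -21.9]
force: [0.5, 0.3, 0.2]
eef_pos: [429.0, 430.6, -22.0]
force: [-1.6, -0.8, 7.4]
```

Contact comes at a reading of −22, so the true tip height is the reading plus about 22 mm. With the tip on the bench, I'll check xy too.

```bash
python3 - <<'E'
from h import *
s=ctrl.read_state();p=s['eef_pos'];p[2]=0;t=np.radians(57.2);y=np.array([np.cos(t),np.sin(t),0]);x=np.array([-np.sin(t),np.cos(t),0]);print(p)
o=[]
for n in("scene","top"):
    i=viewer.get_image(n); P=lambda v:proj(n,p+np.array([a*x+b*y+c*np.array([0,0,1]) for a,b,c in v])); q=P([[0,0,20]]); 
    w=(q[0]-[25,37]).astype(int);x0,y0=w;print(n,w)
    i=cv2.resize(i[y0:y0+75,x0:x0+50],(400,600),interpolation=cv2.INTER_CUBIC); i=(255*(i/255.)**.45).astype(np.uint8)
    D=lambda v:np.int32((P(v)-w+.5)*8)
    cv2.polylines(i,[D([[0,0,0],[0,0,100]])],False,(0,255,0),1)
    cv2.polylines(i,[D([[a*11,b*12,0] for a,b in((1,1),(1,-1),(-1,-1),(-1,1))])],True,(255,0,0),1)
    cv2.polylines(i,[D([[a*38,b*42,73] for a,b in((1,1),(1,-1),(-1,-1),(-1,1))])],True,(0,0,255),1)
    o.append(i)
cv2.imwrite('pics/k8.png',np.hstack(o))
E
```

```text
[428.9625873 430.5888008   0.       ]
scene [379 279]
top [ 62 205]
```

View pics/k8.png

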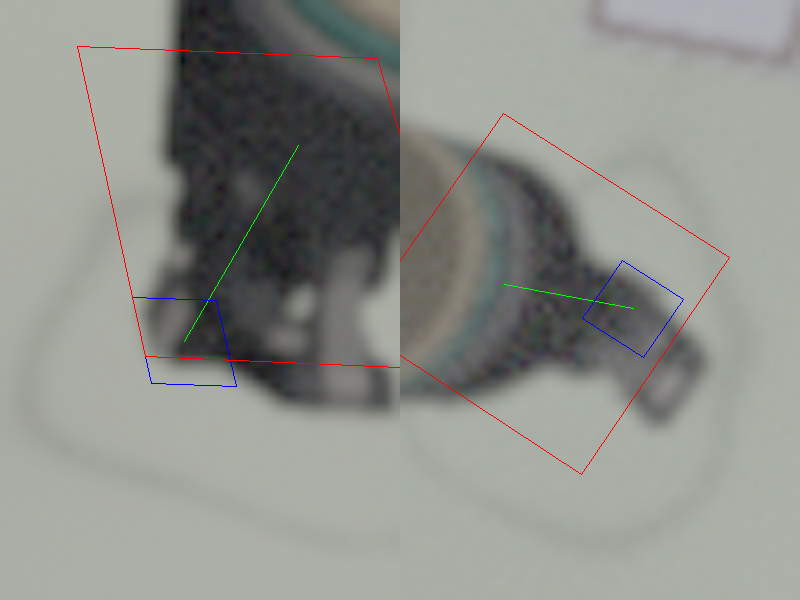

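```bash
python3 - <<'E'
from h import *
np.set_printoptions(precision=1,suppress=True)
def T(t,s,l):
    X=tri(t,s);print(l,X,"res",proj("top",X[None])[0]-t,proj("scene",X[None])[0]-s)
f=lambda w,k,a,off=0:np.array(w)+(np.array(a,float)-[off,0])/k-.5+.5/k
# k8, TCP xy (429,430.6) tip touching
for a,b in(((665,385),(345,330)),((665,385),(345,400)),((665,385),(185,320)),((660,420),(190,360)),((690,370),(190,360)),((680,395),(190,360))):
    T(f((62,205),8,a,400),f((379,279),8,b),("k8",a,b))
# k7 TCP (428,430.3,138.9)
for a,b in(((650,370),(340,310)),((650,370),(165,340)),((670,380),(180,375)),((650,405),(180,375))):
    T(f((23,187),6,a,396),f((398,219),6,b),("k7",a,b))
E
```

```text
('k8', (665, 385), (345, 330)) [395.4 437.2 -13.8] res [-5.3  3.8] [-8.2 -0.5]
('k8', (665, 385), (345, 400)) [396.2 446.5 -37.3] res [-5.4  3.9] [-8.5 -0.5]
('k8', (665, 385), (185, 320)) [407.8 423.9 -21.4] res [ 1.2 -1. ] [2.  0.1]
('k8', (660, 420), (190, 360)) [399.6 430.3 -42.2] res [ 2.1 -1.9] [3.6 0.2]
('k8', (690, 370), (190, 360)) [410. 426. -38.] res [-0.4  0.4] [-0.7 -0.1]
('k8', (680, 395), (190, 360)) [404.4 427.4 -41.7] res [ 0.7 -0.6] [1.1 0.1]
('k7', (650, 370), (340, 310)) [395.5 435.4 173.6] res [-7.5  4.8] [-11.   -0.7]
('k7', (650, 370), (165, 340)) [411.  424.6 152.1] res [ 2.2 -1.9] [3.7 0.1]
('k7', (670, 380), (180, 375)) [405.8 428.1 133. ] res [ 0.8 -0.7] [1.4 0.1]
('k7', (650, 405), (180, 375)) [400.3 431.3 132.6] res [ 2.7 -2.4] [4.6 0.1]
```

I'll accept a z offset of about +22 (true tip = reading + 22), confirmed by touch. Next I go back over the knob, using reading z ≈ 56 for the grasp.

```bash
(python3 nudge.py '0,0,-40,0,0,0,85
0,0,-40,0,0,0,85
0,0,-40,0,0,0,85
0,0,-30,0,0,0,85
-19,-39.3,0,0,0,0,85
-19,-39.3,0,0,0,0,85
-19,-39.3,0,0,0,0,85
-18.2,-39.3,0,0,0,0,85
0,0,0,0,0,0,85
0,0,0,0,0,0,85') | grep -E "pos|rot|width"; python3 g.py 407 257.5 56 57.3
```

```text
eef_pos: [407.3, 257.3, 127.6]
tool_rot: [-3.141, -0.001, 2.568]
width: 85.1
t11.8 pos [407.3 257.3 127.6] tool d [ 0.3  0.  71.6] ty 57.1 tilt [-0.001  0.   ] w 85.1 gf 0.0 q7 0.99
rz -0.003
after turn dx 0.4 dy -0.0
```

```bash
(python3 nudge.py '0,0,25,0,0,0,85
0,0,20,0,0,0,85
0,0,15,0,0,0,85
0,0,7,0,0,0,85
0,0,4.5,0,0,0,85
0,0,0,0,0,0,85
0,0,0,0,0,0,85';python3 nudge.py '0,0,0,0,0,0,40
0,0,0,0,0,0,26
0,0,0,0,0,0,15
0,0,0,0,0,0,15
0,0,0,0,0,0,15
0,0,0,0,0,0,15') | grep -E "pos|force|width"
```

```text
eef_pos: [407.5, 258.2, 56.2]
force: [-0.4, -0.2, 0.1]
width: 84.8
gripper_force: 0.0
eef_pos: [407.6, 258.0, 56.1]
force: [0.2, 0.5, 3.7]
width: 22.0
gripper_force: 58.5
```

Width reads 22 where the knob is 24, which suggests an off-centre grip. I'll regrip 8 mm toward −x in the tool frame and compare.

```bash
(python3 nudge.py '0,0,0,0,0,0,40
0,0,0,0,0,0,50
0,0,0,0,0,0,50
-8,0,0,0,0,0,50
0,0,0,0,0,0,50
0,0,0,0,0,0,26
0,0,0,0,0,0,15
0,0,0,0,0,0,15
0,0,0,0,0,0,15
0,0,0,0,0,0,15') | grep -E "pos|force|width"
```

```text
eef_pos: [413.9, 253.4, 55.9]
force: [0.8, 0.6, 1.9]
width: 21.7
gripper_force: 58.6
```

```bash
(python3 nudge.py '0,0,-3,0,0,0,15
0,0,-7,0,0,0,15
0,0,-10,0,0,0,15
0,0,0,0,0,0,15
0,0,0,0,0,0,15') | grep -E "pos|force|width"; python3 - <<'E'
from h import *
i=cv2.cvtColor(viewer.get_image("scene"),cv2.COLOR_BGR2GRAY)
q=proj("scene",np.array([[407,257.5,105.],[407,257.5,53]]));print(q)
x0,y0=(q.mean(0)-[22,26]).astype(int);print(x0,y0)
for r in i[y0:y0+52:2,x0:x0+44:2]: print(" ".join("%3d"%v for v in r))
E
```

```text
eef_pos: [413.9, 253.7, 76.2]
force: [0.6, -0.5, -2.5]
width: 21.9
gripper_force: 58.8
[[364.46289803 229.44895784]
 [359.68872763 243.89749422]]
340 210
114 115 116 117 117 117 118 119  99  17   7   8   7   5   5   9  24  39  33  18  71 118
116 115 116 117 117 118 118 119  98  17   6   7   7   2   5  12  40  60  50  32 103 121
116 116 117 116 118 118 118 118 107  62  17   8   9   5   3  11  52  72  60  68 117 121
116 116 116 116 118 117 118 118 100  48  13  11  15  10  10  14  52  72  64  98 122 122
116 116 117 116 117 118 117 116  75  10   9  11  13  16  13  14  49  72  78 114 121 121
116 117 117 117 117 117 117 111  47   7   8  11  11  18  18  18  48  72  82 113 120 122
114 116 116 117 117 117 117  99  24   6   4   8  18  26  29  27  41  63  61  63  91 118
111 116 116 117 117 117 117  92  15   9  11  10  10   8  15  23  34  56  57  30  43 112
104 113 116 116 118 117 118 100  37  17  13   9   6   6  11  15  25  41  41  21  40 112
108 110 115 116 116 117 117 115  99  53  31   7   4   5   7   7  15  19  16  20  72 115
112 107 114 116 116 116 116 116 102  48  35   7   5   8   6  13  1
[... 641 characters left out ...]
 114 113 100  45  65  95  94  93  94  92  91  89  91  93 102 113 114 113 113 111 106
114 114 111  89  47  62  95  94  93  94  94  95  94  94  93 100 112 113 113 113 113 111
113 114 102  83  50  57  93  93  94  94  93  94  94  93  93  94 108 113 112 114 113 113
114 112  87  64  42  48  90  90  90  92  92  94  94  94  94  93 101 112 113 113 112 113
114 110  64  65  59  40  58  60  60  65  68  73  79  77  78  78  95 111 112 112 112 113
113 103  47  61  67  45  54  52  53  53  54  53  53  53  54  61  91 111 112 112 112 113
113 102  47  45  63  52  55  53  53  53  52  52  53  53  53  70  97 112 112 113 113 112
113 109  60  36  44  56  68  66  63  65  54  50  60  61  64  76 102 113 112 113 112 112
```

Held: it lifts cleanly (−2.5 N) and the square's top is fully visible below. Now I carry it to the knob plate.

```bash
(python3 nudge.py '0,0,-20,0,0,0,15
0,0,-30,0,0,0,15
0,0,-24,0,0,0,15
-10,-10,0,0,0,0,15
-20,-20,0,0,0,0,15
-26,-26,0,0,0,0,15
-26,-26,0,0,0,0,15
-26,-26,0,0,0,0,15
-26,-26,0,0,0,0,15
-26,-26,0,0,0,0,15
-26,-26,0,0,0,0,15
-26,-26,0,0,0,0,15';python3 nudge.py '-26,-26,0,0,0,0,15
-26,-26,0,0,0,0,15
-26,-26,0,0,0,0,15
-26,-26,0,0,0,0,15
-26,-26,0,0,0,0,15
-26,-26,0,0,0,0,15
-26,-26,0,0,0,0,15
-26,-26,0,0,0,0,15
-26,-26,0,0,0,0,15
-16,-17,0,0,0,0,15
0,0,0,0,0,0,15
0,0,0,0,0,0,15') | grep -E "pos|force|width|rot"; python3 g.py 553.5 -401.5 150 57.2
```

```text
eef_pos: [476.4, -41.6, 148.9]
tool_rot: [-3.139, -0.002, 2.569]
force: [0.4, -0.7, -2.7]
width: 22.2
gripper_force: 59.2
eef_pos: [550.0, -386.2, 148.3]
tool_rot: [-3.141, -0.004, 2.568]
force: [-0.6, -0.1, -2.3]
width: 22.1
gripper_force: 59.2
t17.0 pos [ 550.  -386.2  148.3] tool d [-11.2 -11.   -1.8] ty 57.1 tilt [-0.003  0.001] w 22.1 gf 59.2 q7 1.97
rz -0.001
after turn dx -11.2 dy -11.0
```

```bash
(python3 nudge.py '-5.6,-5.5,0,0,0,0,15
-5.6,-5.5,0,0,0,0,15
0,0,25,0,0,0,15
0,0,35,0,0,0,15
0,0,35,0,0,0,15
0,0,20,0,0,0,15
0,0,10,0,0,0,15
0,0,5,0,0,0,15
0,0,0,0,0,0,15
0,0,0,0,0,0,15
0,0,0,0,0,0,15';python3 nudge.py '0,0,2,0,0,0,15
0,0,0,0,0,0,15') | grep -E "pos|force: \["; python3 g.py 553.5 -401.5 11 57.2
```

```text
eef_pos: [556.0, -402.0, 21.6]
force: [0.1, -0.7, -2.1]
eef_pos: [555.3, -401.3, 18.4]
force: [0.2, 0.2, -1.9]
t18.3 pos [ 555.3 -401.3   18.4] tool d [ 1.4 -1.1  7.4] ty 57.2 tilt [-0.    -0.001] w 22.0 gf 59.2 q7 2.05
rz 0.001
after turn dx 1.4 dy -1.2
```

```bash
(python3 nudge.py '1.4,-1.1,2,0,0,0,15
0,0,2,0,0,0,15
0,0,0,0,0,0,15';python3 nudge.py '0,0,1,0,0,0,15
0,0,0,0,0,0,15';python3 nudge.py '0,0,1,0,0,0,15
0,0,0,0,0,0,15';python3 nudge.py '0,0,1,0,0,0,15
0,0,0,0,0,0,15') | grep -E "pos|force: \["; python3 - <<'E'
from h import *
s=cv2.imread("pics/scene0.png",0).astype(int); n=cv2.cvtColor(viewer.get_image("scene"),cv2.COLOR_BGR2GRAY).astype(int)
q=proj("scene",np.array([[546.6,-397.4,8.],[546.6,-397.4,60]]));print(q)
x0,y0=(q[0]-[18,24]).astype(int);print(x0,y0)
for r in n[y0:y0+36,x0:x0+36:1]: print("".join(" .:-=+*#%@"[::-1][min(9,v//13)] for v in r))
E
```

```text
eef_pos: [553.0, -401.3, 13.7]
force: [-0.1, -0.1, -2.4]
eef_pos: [553.4, -401.5, 13.0]
force: [-0.4, -0.1, -2.9]
eef_pos: [553.3, -401.5, 12.0]
force: [0.0, -0.6, -2.5]
eef_pos: [553.5, -401.6, 11.2]
force: [0.2, 0.6, -2.6]
[[186.77268743 126.73935822]
 [184.99611944 113.07419441]]
168 102
...::=*+=+#%@@@@@%*-:.............::
...:-+*+++#%@@@@@%*-:.:..::.....::::
..::=**+++#%%@%@@%*=::.:::...:::::::
..:-+#*++*#%%@%@@%*-::::.:....::::::
..:-*%##*#%%%@@@%#+-::::::.:::::::::
..:-+%%%%%%@@@@@%*=::::::::::::::::.
..::=#%%%%@@@@@@%*=::::.:::::::::::.
::::-*%@%%@@@@@@@#=::::::::::::::...
::::-+%@%%%@@@@@@%+-::::::::::::::..
:::::=#@@%@@@@@@@%*=-::::::::::::::.
:::::-+%@%%%@@@@%%*+=-::::::::::::::
:::::-=#%%%%%@@@%###+=::::::::::::::
:::::-=*#%%%@@@%####*=:....:.:::::::
::::---=+*#%@@@%###%#=:.............
::::-----=*%@@%###%%#+:.............
::::-::::-+#@%@###%%#+:.............
::::::::::=#%@@%##%%#+-:............
::::::::::=*%@@%##%%#+-::...........
::::..:.::-*%@@%##%%#*+-:...........
.::....:::-*%@@%###%%#*+-:..........
.........::+#%%%###%###*=-::........
...::.....:-+*###*######+=--:.......
:.:.......:-==*########*+==-:.......
.:.......:----*%%##%%%%*=--=:.......
:...::...:=-:-*%%%%%%%%#=:-=-...:...
...::::..:=-::+#%%%%%%%*=:-=:...::..
....:--:::=-::-+##%%##*=-:--:..:::..
:::.::------:::-+***++=-----::---:..
:::::::---==--::--=-----==------::..
::::::::--=------------===-=--::....
::::::::::---:--------====--::......
.........::---::::::--==--::........
...........:---:.::-==--::..........
............:---:-==--::............
.............::-----::............::
..............::::::.............:::
```

The knob base is centred on the circle (base columns 14–23, circle columns 10–27). I'll lower it to contact.

```bash
(python3 nudge.py '0,0,1,0,0,0,15
0,0,0,0,0,0,15';python3 nudge.py '0,0,1,0,0,0,15
0,0,0,0,0,0,15') | grep -E "pos|force: \["
```

```text
eef_pos: [553.7, -401.7, 11.0]
force: [-0.7, 1.6, 4.0]
eef_pos: [553.9, -401.8, 10.9]
force: [-2.0, 2.3, 10.2]
```

```bash
(python3 nudge.py '0,0,-0.6,0,0,0,15
0,0,0,0,0,0,24
0,0,0,0,0,0,30
0,0,0,0,0,0,50
0,0,0,0,0,0,60
0,0,0,0,0,0,60
0,0,-15,0,0,0,60
0,0,-40,0,0,0,60
0,0,-40,0,0,0,85
0,0,-40,0,0,0,85
0,0,0,0,0,0,85';python3 nudge.py '10,10,0,0,0,0,85
25,25,0,0,0,0,85
32,32,0,0,0,0,85
32,32,0,0,0,0,85
32,32,0,0,0,0,85
32,32,0,0,0,0,85
32,32,0,0,0,0,85
32,32,0,0,0,0,85
32,32,0,0,0,0,85
32,32,0,0,0,0,85
32,32,0,0,0,0,85
32,32,0,0,0,0,85';python3 nudge.py '32,32,0,0,0,0,85
32,32,0,0,0,0,85
32,32,0,0,0,0,85
20,20,0,0,0,0,85
0,0,0,0,0,0,85
0,0,0,0,0,0,85') | grep -E "pos|force|width|rot"; python3 g.py 411 255.5 100 57.3;  python3 - <<'E'
from h import *
n=cv2.cvtColor(viewer.get_image("scene"),cv2.COLOR_BGR2GRAY).astype(int)
x0,y0=168,102
for r in n[y0:y0+36,x0:x0+36:1]: print("".join(" .:-=+*#%@"[::-1][min(9,v//13)] for v in r))
E
```

```text
eef_pos: [556.3, -405.1, 152.6]
tool_rot: [-3.139, 0.012, 2.57]
force: [0.8, -1.0, 0.3]
width: 85.5
gripper_force: 0.0
eef_pos: [446.7, 90.9, 145.0]
tool_rot: [-3.141, 0.0, 2.569]
force: [0.2, -0.0, -0.5]
width: 85.1
gripper_force: 0.0
eef_pos: [412.2, 249.7, 144.6]
tool_rot: [-3.141, 0.0, 2.571]
force: [-0.0, -0.8, -0.2]
width: 84.8
gripper_force: 0.0
t22.6 pos [412.2 249.7 144.6] tool d [ 4.2  4.3 44.6] ty 57.3 tilt [-0.    -0.001] w 84.8 gf 0.0 q7 1.00
rz 0.000
after turn dx 4.2 dy 4.2
....................................
...................................:
.................................:::
................................::::
..............................:::::.
.............................::::...
...........................:::::....
...........................:::::....
...............:::::......:::::.....
.............:::----::....::::::....
........::::::-=++++=::....:::::::..
...::::::::::-+*****+-:.......::::::
..:::::::::::-+#####*=:............:
.::::---:::::-+######=:.............
.::::--::::.:-+###%%#=:.............
.:::::::::...:+#%%%%#=:.............
..:::::......:=#%%%%#=:.............
.............:=*%%%%#=-:............
.............:=*%%%%#*=::...........
............:-+##%%%%#*=-...........
............:=*##%%%##**=-::........
...........:-+*########*+=-:........
..........:-=+*########*=-=-:.......
.........:----*######%%*=:-=:.......
.........:=-:-*%%%%%%%%*=::=:.......
....:::..:-:.:+%%%%%%%#*-:-=:.......
....::-:::--.:=*#%%%%#*=-:--:..:::..
.....:---:--::-=*****+=----::::--:..
.....::----=-::--===--=-=------::...
..:.:.:::-------------=-==---::.....
.........:---::::-----==-=-::.......
..........::-::..::::-==-::.........
...........::-::..:--=-::...........
.............:-::--=-::.............
..............:----::...............
...............::::.................
```

The knob weight stands centred on its plate. Next is the square.

```bash
(python3 nudge.py '4,4.2,30,0,0,0,85
0,0,40,0,0,0,85
0,0,35,0,0,0,85
0,0,15,0,0,0,85
0,0,10,0,0,0,85
0,0,0,0,0,0,85
0,0,0,0,0,0,85';python3 nudge.py '0,0,5,0,0,0,85
0,0,4,0,0,0,85
0,0,0,0,0,0,85
0,0,0,0,0,0,60
0,0,0,0,0,0,50
0,0,0,0,0,0,40
0,0,0,0,0,0,35
0,0,0,0,0,0,35
0,0,0,0,0,0,35') | grep -E "pos|force|width"
```

```text
eef_pos: [412.0, 254.5, 15.1]
force: [0.3, -0.2, 0.7]
width: 85.0
gripper_force: 0.0
eef_pos: [411.8, 255.7, 5.9]
force: [-0.5, 1.1, 5.8]
width: 45.1
gripper_force: 61.6
```

```bash
(python3 nudge.py '0,0,-3,0,0,0,35
0,0,-7,0,0,0,35
0,0,-15,0,0,0,35
0,0,-25,0,0,0,35
0,0,-25,0,0,0,35
0,0,-15,0,0,0,35
0,0,0,0,0,0,35';python3 nudge.py '-3,15,0,0,0,0,35
-5,25,0,0,0,0,35
-6,33,0,0,0,0,35
-6,33,0,0,0,0,35
-6,33,0,0,0,0,35
-6,33,0,0,0,0,35
-4,20,0,0,0,0,35
0,8,0,0,0,0,35
0,0,0,0,0,-0.12,35
0,0,0,0,0,-0.13,35
0,0,0,0,0,-0.12,35
0,0,0,0,0,0,35') | grep -E "pos|force|width"; python3 g.py 550.9 404.8 -11 78.5
```

```text
eef_pos: [411.9, 255.6, 97.0]
force: [0.5, 0.8, -4.4]
width: 44.8
gripper_force: 62.2
eef_pos: [548.4, 402.7, 94.0]
force: [0.6, -0.7, -4.6]
width: 44.5
gripper_force: 62.2
t26.1 pos [548.4 402.7  94. ] tool d [ -2.4   2.9 105. ] ty 78.4 tilt [-0.004 -0.002] w 44.5 gf 62.2 q7 1.13
rz -0.002
after turn dx -2.1 dy 2.6
```

```bash
(python3 nudge.py '-2,2.6,15,0,0,0,35
0,0,30,0,0,0,35
0,0,30,0,0,0,35
0,0,15,0,0,0,35
0,0,8,0,0,0,35
0,0,0,0,0,0,35
0,0,0,0,0,0,35
0,0,0,0,0,0,35';python3 nudge.py '0,0,2,0,0,0,35
0,0,0,0,0,0,35') | grep -E "pos|force: \["; python3 g.py 550.9 404.8 -11 78.5;python3 - <<'E'
from h import *
n=cv2.cvtColor(viewer.get_image("scene"),cv2.COLOR_BGR2GRAY).astype(int)
q=proj("scene",np.array([[546.8,405,8.],[546.8,405,36]]));print(q)
x0,y0=(q[0]-[34,34]).astype(int);print(x0,y0)
for r in n[y0:y0+62:2,x0:x0+66:1]: print("".join(" .:-=+*#%@"[::-1][min(9,v//13)] for v in r))
E
```

```text
eef_pos: [553.3, 406.5, -1.3]
force: [0.4, 0.2, -3.5]
eef_pos: [552.3, 406.3, -4.3]
force: [0.1, -0.3, -4.1]
t27.1 pos [552.3 406.3  -4.3] tool d [ 1.1 -1.7  6.7] ty 78.4 tilt [-0. -0.] w 44.6 gf 62.1 q7 1.18
rz -0.001
after turn dx 1.1 dy -1.7
[[350.72442495 336.78867683]
 [353.35782524 330.48097745]]
316 302
...................:+%@@%%@@@@@@@@@@%%%%%############*************
....................-*%@@%%@@@@@@@@@@@%%%%%###*###################
.....................-+*#%@@@@@@@@@@@@@@@%%%%%####**########%%%%%%
.......................:=#@@@@@@@@@@@@@@@@@%%%%%%%%%########%%%@@@
.......................:=#@@@@@@@@@@@@@@@@@@@@@@%%%%%%%%%%%%%%%%%%
.......................:+%@@@@@@@@@@@@@@@@@@@@@@@@@@@@@@%@@@%%%%#%
.......................:=#@@@@@@@@@@@@@@@@@@@@@@@@@@@@@@@@@@%%@@@@
.......................:=***#%%%%@@@@@@@@@@@@@@@@@@@@@@@@@@@@@@@@#
.......................-*#**#%@@@%%%%@@@@@@@@@@@@@@@@@@@@@@@@@@%*=
.......................-*#%%%#*+==-=+%@@@@@@@@@@@@@@@@@@@@@@@%*=-:
......................:=====--:::::-=#@@%%@@@@@@@@@@@@@@@@@@%+-:.:
..:::::..........::-==+=-:::::::::::-+%@@%@@@@@@@@@
[... 588 characters left out ...]
-+#%%@@@%@%%%%%%###%%%%#*****#
.:::::..........:--:=+-.....-+***+==+*###%@@@@@%%@@@@@@@%%%%#****#
.................::-:=+-.....-+*****##**#@@@@@@@@@@@@@@@@%%%%#**+=
..................::-:=+-.....-+++++***#%@@@@@@@@@@@@@@@%%#*+=-::.
...................::-:=+-.....:::::-=+*#%###%%@@@@%#*+====-:.....
....................:--:=+-...........:-=********++=----:::.......
.....................:---=+-.....::--=+++=--:::----::.............
......................:---=+=--=++++=--:::::-:::..................
.......................:---=+==--:::--::::........................
........................:--::::::-:::.............................
.........................:--:::...................................
```

```bash
(python3 nudge.py '-1,-1.5,2,0,0,0,35
0,0,2,0,0,0,35
0,0,0,0,0,0,35
0,0,0,0,0,0,35';python3 nudge.py '0,0,1,0,0,0,35
0,0,0,0,0,0,35';python3 nudge.py '0,0,1,0,0,0,35
0,0,0,0,0,0,35';python3 nudge.py '0,0,1,0,0,0,35
0,0,0,0,0,0,35') | grep -E "pos|force: \["
```

```text
eef_pos: [552.7, 404.2, -9.1]
force: [0.7, 0.3, -4.4]
eef_pos: [552.7, 404.3, -10.0]
force: [-0.1, 0.3, -3.5]
eef_pos: [552.8, 404.4, -10.9]
force: [-1.2, 0.2, -3.9]
eef_pos: [552.8, 404.4, -11.0]
force: [-2.2, -1.2, 4.1]
```

```bash
(python3 nudge.py '0,0,-0.7,0,0,0,35
0,0,0,0,0,0,45
0,0,0,0,0,0,55
0,0,0,0,0,0,75
0,0,0,0,0,0,80
0,0,0,0,0,0,80
0,0,-15,0,0,0,80
0,0,-40,0,0,0,80
0,0,-40,0,0,0,85
0,0,-20,0,0,0,85
0,0,0,0,0,0.1,85
0,0,0,0,0,0.094,85';python3 nudge.py '-15,-15,0,0,0,0,85
-28,-28,0,0,0,0,85
-28,-28,0,0,0,0,85
-28,-28,0,0,0,0,85
-28,-28,0,0,0,0,85
-28,-28,0,0,0,0,85
-28,-28,0,0,0,0,85
-25,-25,0,0,0,0,85
-12,-10,0,0,0,0,85
0,0,0,0,0,0,85
0,0,0,0,0,0,85') | grep -E "pos|force: \[|width"; python3 g.py 672 119 5 67.3
python3 - <<'E'
from h import *
t=viewer.get_image("top");s=viewer.get_image("scene")
n=cv2.cvtColor(s,cv2.COLOR_BGR2GRAY).astype(int)
x0,y0=316,302
for r in n[y0:y0+62:2,x0:x0+66:1]: print("".join(" .:-=+*#%@"[::-1][min(9,v//13)] for v in r))
E
```

```text
eef_pos: [553.8, 405.0, 106.6]
force: [-0.5, -0.7, -0.5]
width: 84.8
eef_pos: [671.3, 120.9, 104.0]
force: [1.2, 0.4, -1.0]
width: 85.2
t30.4 pos [671.3 120.9 104. ] tool d [-1.6 -1.6 99. ] ty 67.4 tilt [-0.002  0.002] w 85.2 gf 0.0 q7 1.40
rz 0.002
after turn dx -1.4 dy -1.5
        ..   .  ..................................................
 .   .  ... . ....................................................
  .   ... ........................................................
... ..............................................................
.... .............................................................
..................................................................
..................................................................
..................................................................
...................................:::::--::......................
.............................::::::-::::::::......................
.......................:::----::::::::::::::::....................
.....:...........::-==--:::::::::::::::::::::::..................:
:::::::::::::-==++=
[... 553 characters left out ...]
::::--==++++++=:.:=+-.........
....:............:-:=+-...-+***+-:--==+++++++++==-:. .:==-........
..................:::=+-...-+***+++++++++==-::.....  ..:-+-.......
...................:::=+-...-+**+++==-:::...... ...::-==+=-.......
....................:::=+-...:=--::..........::-==++=--::::::.....
....................:--:=+-.............:-==++==-:::::::::........
.....................:---=+-......:--=+++=--:::::::::.............
......................:---=+=--=+++==-::::::::::..................
.......................:---=+==--:::::::::........................
........................:--::::::-::..............................
.........................:--:::...................................
```

```bash
(python3 nudge.py '-1.4,-1.5,20,0,0,0,85
0,0,30,0,0,0,85
0,0,25,0,0,0,85
0,0,12,0,0,0,85
0,0,6,0,0,0,85
0,0,0,0,0,0,85
0,0,0,0,0,0,85
0,0,0,0,0,0,85') | grep -E "pos|force: \[|width"; python3 g.py 672 119 5.5 67.3
```

```text
eef_pos: [673.4, 116.6, 12.3]
force: [-0.3, -0.3, 0.3]
width: 85.0
t31.4 pos [673.4 116.6  12.3] tool d [2.3 1.7 6.8] ty 67.3 tilt [ 0.001 -0.   ] w 85.0 gf 0.0 q7 1.45
rz 0.001
after turn dx 2.3 dy 1.7
```

```bash
(python3 nudge.py '0,1.6,3,0,0,0,85
0,0,3,0,0,0,85
0,0,0,0,0,0,85
0,0,0,0,0,0,60
0,0,0,0,0,0,50
0,0,0,0,0,0,40
0,0,0,0,0,0,35
0,0,0,0,0,0,35
0,0,0,0,0,0,35';python3 nudge.py '0,0,-3,0,0,0,35
0,0,-7,0,0,0,35
0,0,-15,0,0,0,35
0,0,0,0,0,0,35
0,0,0,0,0,0,35')| grep -E "pos|force|width"
```

```text
eef_pos: [673.6, 118.2, 5.7]
force: [0.1, 1.3, 5.7]
width: 48.1
gripper_force: 62.1
eef_pos: [673.6, 117.9, 30.6]
force: [-0.3, 0.3, -5.0]
width: 47.8
gripper_force: 62.9
```

```bash
(python3 nudge.py '0,0,-25,0,0,0,35
0,0,-25,0,0,0,35
0,0,-8,0,0,0,35
-5,-12,0,0,0,0,35
-10,-23,0,0,0,0,35
-12,-28,0,0,0,0,35
-12,-28,0,0,0,0,35
-12,-28,0,0,0,0,35
-12,-28,0,0,0,0,35
-12,-28,0,0,0,0,35
-12,-28,0,0,0,0,35
-9,-20,0,0,0,0,35';python3 nudge.py '-3,-7,0,0,0,0,35
0,0,0,0,0,0,35
0,0,0,0,0,0,35
0,0,0,0,0,0,35')| grep -E "pos|force|width"; python3 g.py 676 -132.3 -11 67.3
```

```text
eef_pos: [673.5, -129.2, 86.3]
force: [-0.6, 0.8, -5.3]
width: 48.2
gripper_force: 63.9
eef_pos: [675.9, -129.6, 87.5]
force: [0.7, -0.2, -5.6]
width: 48.3
gripper_force: 63.9
t34.4 pos [ 675.9 -129.6   87.5] tool d [-1.3 -2.5 98.5] ty 67.5 tilt [-0.002  0.001] w 48.3 gf 63.9 q7 1.75
rz 0.003
after turn dx -1.1 dy -2.4
```

```bash
(python3 nudge.py '-1,-2.2,15,0,0,0,35
0,0,30,0,0,0,35
0,0,25,0,0,0,35
0,0,12,0,0,0,35
0,0,6,0,0,0,35
0,0,0,0,0,0,35
0,0,0,0,0,0,35
0,0,0,0,0,0,35')| grep -E "pos|force: \["; python3 g.py 676 -132.3 -11 67.3;python3 - <<'E'
from h import *
n=cv2.cvtColor(viewer.get_image("scene"),cv2.COLOR_BGR2GRAY).astype(int)
q=proj("scene",np.array([[672.9,-130.5,8.],[672.9,-130.5,36]]));print(q)
x0,y0=(q[0]-[30,30]).astype(int);print(x0,y0)
for r in n[y0:y0+52:2,x0:x0+60:1]: print("".join(" .:-=+*#%@"[::-1][min(9,v//13)] for v in r))
E
```

```text
eef_pos: [676.9, -135.3, 1.5]
force: [-0.1, 0.7, -5.1]
t35.1 pos [ 676.9 -135.3    1.5] tool d [ 2.   2.4 12.5] ty 67.3 tilt [ 0.002 -0.001] w 48.3 gf 63.9 q7 1.79
rz 0.000
after turn dx 2.0 dy 2.4
[[184.25406788 193.15339238]
 [183.08170309 185.75072141]]
154 163
.............:-*%%@@@@@@@@@%%%*-..........................  
.........:::.:-*%%@%%%#%%%@@@%*-............................
.........:::::-+#%@%#++*#%@@@#+:..........................:-
...............:+#@%#++*#%@@@#+:.....................:....:-
................-*%##*++*%@@@%*-............................
................:+#*++++*%@@@%*-..............:.............
................:=##*****#%%%%#=:............:..............
................:=*#*+++*#%%%%*=:::.........................
.................:+%%%%%%%@@%*=-::::........................
.................:=#@@%%%%@@@#=-:::::.......................
.................:=#%@@%%@@@@%+-:::--:......................
.................:=*%@@%@%%@@%*---=+*+=:....................
.................:-*%@%####%@%#++****+==-:..................
..................:+#%%%%@@@@%#******=-:-=-:................
..................-=+**#%@@@%#*****+=:...:-=-:::............
................:-==-=+*#@@@%#***+=:.......-==::............
. .  ..........:==:..:-=*****+==-:........-=-...............
   . . .........:==-.....::.............:-=:................
       .  .... ..:-=-:.................:==:.................
        .. ........:-==:...........:::-=-:......:...........
         . ..........:-==---==-==------:.......::...........
            ...........:::..:....::::-::::------:...........
          ......::::::::-------------:::::::::..............
   .    ... ...:--:::::::::.................................
. .  . .. ..................................................
.......................:::..................................
```

```bash
(python3 nudge.py '2,2.4,4,0,0,0,35
0,0,4,0,0,0,35
0,0,1.5,0,0,0,35
0,0,0,0,0,0,35
0,0,0,0,0,0,35';python3 nudge.py '0,0,1,0,0,0,35
0,0,0,0,0,0,35';python3 nudge.py '0,0,1,0,0,0,35
0,0,0,0,0,0,35';python3 nudge.py '0,0,1,0,0,0,35
0,0,0,0,0,0,35')| grep -E "pos|force: \["; python3 g.py 676 -132.3 -11 67.3
```

```text
eef_pos: [674.8, -132.1, -9.5]
force: [0.4, -0.7, -4.5]
eef_pos: [674.8, -132.0, -10.4]
force: [0.4, -0.2, -5.3]
eef_pos: [675.0, -132.0, -11.2]
force: [0.3, 0.4, -3.9]
eef_pos: [675.0, -132.1, -11.3]
force: [-2.1, -0.1, 4.6]
t36.3 pos [ 675.  -132.1  -11.3] tool d [-1.   0.2 -0.3] ty 67.3 tilt [-0.    -0.001] w 48.1 gf 64.7 q7 1.80
rz 0.000
after turn dx -1.0 dy 0.2
```

```bash
(python3 nudge.py '0,0,-0.7,0,0,0,35
0,0,0,0,0,0,48
0,0,0,0,0,0,55
0,0,0,0,0,0,75
0,0,0,0,0,0,80
0,0,0,0,0,0,80
0,0,-15,0,0,0,80
0,0,-40,0,0,0,80
0,0,-40,0,0,0,85
0,0,-30,0,0,0,85';python3 nudge.py '10,13,0,0,0,0,85
22,29,0,0,0,0,85
30,40,0,0,0,0,85
30,40,0,0,0,0,85
30,40,0,0,0,0,85
30,40,0,0,0,0,85
30,40,0,0,0,0,85
30,40,0,0,0,0,85
30,40,0,0,0,0,85
20,27,0,0,0,0,85
0,0,0,0,0,0,85')| grep -E "pos|force: \["; python3 - <<'E'
from h import *
o=[]
for n in("top","scene"):
    i=viewer.get_image(n); cv2.imwrite(f"pics/{n}1.png",i); T=[]
    for c in((672.9,-130.5,20),(546.6,-397.4,30),(546.8,405,20),(663,123,20)):
        x,y=(proj(n,np.array([c]))[0]-[30,30]).astype(int); print(n,c,x,y); h=36 if False else 30
        t=cv2.resize(i[y:y+60,x:x+60],(200,200),interpolation=cv2.INTER_CUBIC); T.append(cv2.normalize(t,None,0,255,cv2.NORM_MINMAX))
    o.append(np.hstack(T))
cv2.imwrite("pics/p13.png",np.vstack(o))
E
```

```text
eef_pos: [676.0, -132.6, 117.1]
force: [1.4, 0.0, 0.1]
eef_pos: [564.2, 300.0, 112.5]
force: [-0.2, -0.6, -1.0]
top (672.9, -130.5, 20) 273 116
top (546.6, -397.4, 30) 378 160
top (546.8, 405, 20) 70 166
top (663, 123, 20) 178 121
scene (672.9, -130.5, 20) 153 160
scene (546.6, -397.4, 30) 156 91
scene (546.8, 405, 20) 321 304
scene (663, 123, 20) 202 226
```

View pics/p13.png

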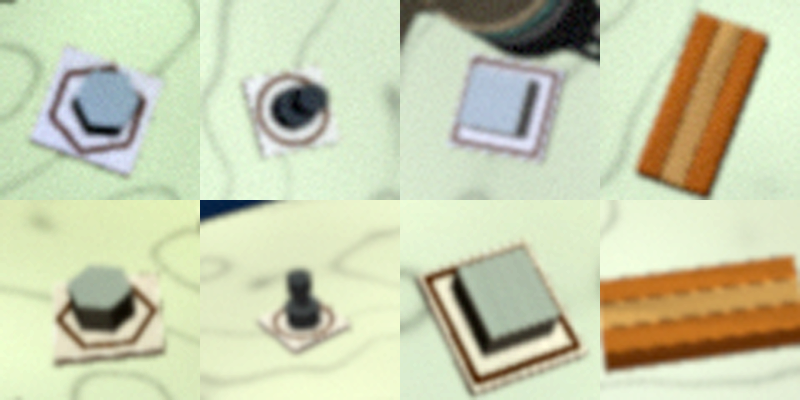

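```bash
python3 - <<'E'
from h import *
np.set_printoptions(precision=1,suppress=True)
f=lambda w,a:np.array(w)+(np.array(a)+.5)*.3-.5
for nm,P,z,tw,t,sw,s in(("hex",(672.9,-130.5),36,(273,116),(109,99),(153,160),(101,85)),("knob",(546.6,-397.4),60,(378,160),(114,98),(156,91),(98,76)),("sq",(546.8,405),36,(70,166),(96,101),(321,304),(108,90))):
    print(nm,P,tri(f(tw,t),f(sw,s)),atz("top",f(tw,t),z),atz("scene",f(sw,s),z))
B=[(700,12),(769,40),(712,196),(638,170)]
X=np.array([atz("top",f((178,121),(a-600,b)),25) for a,b in B]);d=np.diff(np.vstack([X,X[:1]]),axis=0);print("board",X.mean(0),np.linalg.norm(d,axis=1),np.degrees(np.arctan2(d[:,1],d[:,0])))
E
```

```text
hex (672.9, -130.5) [ 672.2 -132.5   36.1] [ 672.1 -132.5   36. ] [ 672.3 -132.7   36. ]
knob (546.6, -397.4) [ 546.2 -395.8   59.1] [ 545.2 -394.8   60. ] [ 547.3 -395.5   60. ]
sq (546.8, 405) [546.5 404.3  33.6] [546.  403.3  36. ] [547.6 405.   36. ]
board [662.  121.7  25. ] [ 60.4 135.2  62.1 138.5] [-113.8  160.3   69.3  -20.5]
```

All three weights are within 3 mm of their plate centres, upright, and at the right heights. Now the board.

```bash
(python3 nudge.py '0,0,0,0,0,-0.045,85
-12,-10,0,0,0,0,85
-24,-21,0,0,0,0,85
-32,-28,0,0,0,0,85
-32,-28,0,0,0,0,85
-30,-26,0,0,0,0,85
-17,-14,0,0,0,0,85
-6,-5,0,0,0,0,85
0,0,0,0,0,0,85
0,0,0,0,0,0,85')| grep -E "pos|force: \["; python3 g.py 664 122 0 70
```

```text
eef_pos: [665.4, 115.7, 112.9]
force: [-0.3, 1.0, -0.5]
t39.5 pos [665.4 115.7 112.9] tool d [  3.3   5.4 112.9] ty 69.9 tilt [-0.002  0.001] w 84.7 gf 0.0 q7 1.44
rz -0.002
after turn dx 3.5 dy 5.4
```

```bash
(python3 nudge.py '2.5,5.4,25,0,0,0,85
0,0,35,0,0,0,85
0,0,30,0,0,0,85
0,0,12,0,0,0,85
0,0,6,0,0,0,85
0,0,0,0,0,0,85
0,0,0,0,0,0,85
0,0,0,0,0,0,85')| grep -E "pos|force: \["; python3 g.py 664 122 -17 70
```

```text
eef_pos: [666.7, 120.6, 6.8]
force: [-0.2, 0.3, 0.3]
t40.3 pos [666.7 120.6   6.8] tool d [ 3.   0.4 23.8] ty 69.9 tilt [ 0.002 -0.   ] w 84.5 gf 0.0 q7 1.49
rz -0.002
after turn dx 3.0 dy 0.4
```

```bash
(python3 nudge.py '3,0.4,10,0,0,0,85
0,0,7,0,0,0,85
0,0,4,0,0,0,85
0,0,2.5,0,0,0,85
0,0,0,0,0,0,85
0,0,0,0,0,0,85';python3 nudge.py '0,0,0,0,0,0,70
0,0,0,0,0,0,63
0,0,0,0,0,0,56
0,0,0,0,0,0,50
0,0,0,0,0,0,50
0,0,0,0,0,0,50')| grep -E "pos|force|width"
```

```text
eef_pos: [663.0, 121.7, -18.4]
force: [-0.6, -0.7, -0.0]
width: 85.1
gripper_force: 0.0
eef_pos: [663.4, 122.0, -17.7]
force: [-0.8, 0.1, 5.8]
width: 58.5
gripper_force: 66.3
```

```bash
(python3 nudge.py '0,0,-3,0,0,0,50
0,0,-8,0,0,0,50
0,0,-18,0,0,0,50
0,0,-28,0,0,0,50
0,0,-28,0,0,0,50
0,0,-10,0,0,0,50
0,0,0,0,0,0,50';python3 nudge.py '8,-10,0,0,0,0,50
16,-20,0,0,0,0,50
22,-27,0,0,0,0,50
24,-30,0,0,0,0,50
24,-30,0,0,0,0,50
24,-30,0,0,0,0,50
18,-22,0,0,0,0,50
8,-10,0,0,0,0,50
0,0,0,0,0,0.1,50
0,0,0,0,0,0,50
0,0,0,0,0,0,50')| grep -E "pos|force|width"; python3 g.py 463.1 1 -9.5 64
```

```text
eef_pos: [664.3, 122.1, 79.0]
force: [0.3, -0.5, -1.7]
width: 58.4
gripper_force: 65.7
eef_pos: [466.9, 3.8, 76.5]
force: [-0.2, -0.5, -1.2]
width: 58.8
gripper_force: 65.6
t43.3 pos [466.9   3.8  76.5] tool d [ 2.2 -4.1 86. ] ty 64.4 tilt [-0.001 -0.001] w 58.8 gf 65.6 q7 1.70
rz 0.006
after turn dx 2.2 dy -4.2
```

```bash
(python3 nudge.py '2.2,-4.2,12,0,0,0.006,50
0,0,25,0,0,0,50
0,0,22,0,0,0,50
0,0,10,0,0,0,50
0,0,5,0,0,0,50
0,0,0,0,0,0,50
0,0,0,0,0,0,50
0,0,0,0,0,0,50')| grep -E "pos|force: \["; python3 g.py 463.1 1 -9.7 64; python3 - <<'E'
from h import *
print(ctrl.read_state()['qpos'].round(3))
n=cv2.cvtColor(viewer.get_image("scene"),cv2.COLOR_BGR2GRAY).astype(int)
q=proj("scene",np.array([[462.4,1.5,8.]]));print(q)
x0,y0=(q[0]-[40,24]).astype(int);print(x0,y0)
for r in n[y0:y0+48:2,x0:x0+80:1]: print("".join(" .:-=+*#%@"[::-1][min(9,v//13)] for v in r))
E
```

```text
eef_pos: [462.9, 0.6, 3.6]
force: [-0.2, 0.8, -0.3]
t44.1 pos [462.9   0.6   3.6] tool d [ 0.   0.5 13.3] ty 63.9 tilt [ 0.001 -0.001] w 58.6 gf 65.6 q7 1.82
rz -0.003
after turn dx 0.0 dy 0.5
[-0.259  0.768  0.294  2.183 -0.772  0.291  1.82 ]
[[276.96414873 195.72522703]]
236 171
...................................:=#@@@@%#***#%%*-..  ................       .
...................................:+%@@@@@%****%%*-.      .....................
...................................:+%%@@@@%#***##*-.  ............  . .........
................................:::-*%@%@%%%#***###+-:-------=----..            
..............------===============++#%%%%%#*+++*###*++++++++++++=:.            
.............:=++++++++++=+++++++=+=+*#%@@@%%%##%%%#++========+++=-:.   .    ...
.............:=+++++++++++++++=+======+#@@@@@%%%%@%*====-------==---:...  ......
.......:.....-====================---=+#@@@@@%%%@%#+=--------------==:..........
......::--=---=---------------==-=====+#@@@@@@@@@%#+=================-..........
.....::::-=:.:-========--====++=++++++*%@@@%%%%%@%#++++++++++++++++++=:.........
...::...
[... 425 characters left out ...]
::::::::::::..........      . ...        ..--:......
..........:=-..................                                      ..:=-......
..........:=-.........................................::::::::::::::::--=-......
..........:==-:::::::::::::::-------------=-------::::::--------------::::::....
..........:----------===--=----::::::-----------------:---------:::::::::::.....
.........:--------------:::::::::::::::::::.....................................
...............:::::............................................................
............:::::...............................................................
..........::::..................................................................
```

```bash
(python3 nudge.py '0,0.4,5,0,0,0,50
0,0,4,0,0,0,50
0,0,2,0,0,0,50
0,0,0,0,0,0,50
0,0,0,0,0,0,50';python3 nudge.py '0,0,1,0,0,0,50
0,0,0,0,0,0,50';python3 nudge.py '0,0,1,0,0,0,50
0,0,0,0,0,0,50';python3 nudge.py '0,0,1,0,0,0,50
0,0,0,0,0,0,50')| grep -E "pos|force: \["; python3 g.py 463.1 1 -9.7 64
```

```text
eef_pos: [462.3, 0.8, -8.2]
force: [-0.5, -0.7, -1.5]
eef_pos: [462.4, 0.8, -9.1]
force: [-0.4, 0.2, -1.0]
eef_pos: [462.5, 0.8, -9.8]
force: [-0.4, -0.1, 3.3]
eef_pos: [462.5, 0.8, -9.8]
force: [-2.4, -0.3, 16.3]
t45.2 pos [462.5   0.8  -9.8] tool d [-0.4  0.4 -0.1] ty 63.8 tilt [0. 0.] w 58.6 gf 67.8 q7 1.87
rz -0.003
after turn dx -0.4 dy 0.4
```

```bash
(python3 nudge.py '0,0,-1,0,0,0,50
0,0,0,0,0,0,62
0,0,0,0,0,0,70
0,0,0,0,0,0,80
0,0,0,0,0,0,85
0,0,0,0,0,0,85
0,0,-15,0,0,0,85
0,0,-40,0,0,0,85
0,0,-40,0,0,0,85
0,0,-15,0,0,0,85
0,0,0,0,0,0,85')| grep -E "pos|force: \["; python3 - <<'E'
from h import *
from scipy.optimize import least_squares
a=np.linspace(0,2*np.pi,60)
def hull(n,x,y):
    P=np.array([[x+32*np.cos(t),y+32*np.sin(t),z] for t in a for z in(0,25)]); return cv2.convexHull(proj(n,P).astype(np.float32))
for n in("scene","top"):
    i=viewer.get_image(n); cv2.imwrite(f"pics/{n}2.png",i); h=cv2.cvtColor(i,cv2.COLOR_BGR2HSV)
    m=((h[...,0]>5)&(h[...,0]<28)&(h[...,1]>80)&(h[...,2]>25)).astype(np.uint8)
    x,y=(proj(n,np.array([[408,257,12]]))[0]).astype(int); w=np.zeros_like(m); w[y-28:y+28,x-28:x+28]=1; m=m*w
    k,l,st,c=cv2.connectedComponentsWithStats(m); j=1+np.argmax(st[1:,4]); mm=(l==j).astype(np.uint8)
    ct=max(cv2.findContours(mm,cv2.RETR_EXTERNAL,cv2.CHAIN_APPROX_NONE)[0],key=len); H=cv2.convexHull(ct); M=cv2.moments(H); g=np.array([M['m10'],M['m01']])/M['m00']
    def f(p):
        M=cv2.moments(hull(n,*p)); return np.array([M['m10'],M['m01']])/M['m00']-g
    r=least_squares(f,[408,257],diff_step=1e-3); print(n,st[j],"hull area",cv2.contourArea(H),"model",cv2.contourArea(hull(n,*r.x)),"disc",r.x.round(1))
E
```

```text
eef_pos: [464.1, 1.1, 101.8]
force: [1.7, 0.1, -0.0]
scene [344 243  29  27 614] hull area 588.0 model 671.8690322726034 disc [406.8 261.9]Traceback (most recent call last):
  File "<stdin>", line 10, in <module>
    return _wrapfunc(a, 'argmax', axis=axis, out=out, **kwds)
    return bound(*args, **kwds)
ValueError: attempt to get argmax of an empty sequence
```

```bash
python3 - <<'E'
from h import *
i=cv2.imread("pics/top2.png");h=cv2.cvtColor(i,cv2.COLOR_BGR2HSV)
x,y=(proj("top",np.array([[407,260,25]]))[0]).round().astype(int);print(x,y)
for v in range(y-22,y+23,2): print("".join(" .:-=+*#%@"[min(9,int(s)//20)] for s in h[v,x-24:x+24,1]),h[v,x])
# board centre in scene too
j=cv2.imread("pics/scene2.png");hh=cv2.cvtColor(j,cv2.COLOR_BGR2HSV)
x,y=(proj("scene",np.array([[462.4,1.5,20]]))[0]).round().astype(int)
for v in range(y-26,y+24,2): print("".join(" .:-=+*#%@"[min(9,int(s)//20)] for s in hh[v,x-44:x+44,1]))
E
```

```text
154 250
....................................::-::-:--:-- [ 49  27 130]
..............................:::---:--:-:--::-- [ 48  26 117]
........................::----:----:-:--::-::::: [21 48 75]
................:::-------:-:::-::-:-:::----::-- [20 64 72]
.........::-:-:-:-:-----::-:----:-:--::-:-:----- [21 59 73]
....::-------:----:-:-:----:-:-------:-:-------- [20 63 73]
:---:::---::-----:-------:---::------:--:----::- [16 65 74]
-::---:---:--:::-::--:---::-:-:::--:---:------:- [21 65 75]
--:-----::------:--:--::----::-::---:-:--------- [21 65 74]
---------:-:-:--::--:::::----:::--:------:------ [21 55 74]
::::::-:----:------::-::--:-:-:----:---:---:--:- [18 61 75]
:-----:--:---:---:---::-:-:-------:--:----:----- [19 56 77]
--:--:-:--:-----:-:----:----:-----:------:------ [22 64 76]
-----:--:-:--------:----:----:----:-:----------- [18 58 79]
:-:--:---:-----------:-:---:---------------:---- [19 62 86]
-----:---------:-----------:--:---:------:-:--:- [20 64 87]
--:--:--------:-------:--:------:------------:-- [18 66 89]
--:-:--------:----------:-------::--:----------- [20 59 91]
:--:--
[... 1818 characters left out ...]
...::..-%@@@@@@@@@@@@@@@@@@@@@@@@@@@@@@@@@@@@@@@@@@@@%%%%%#+:..::....:.......
..............::..-*@%%%%%##****+++++++======-----::::::::::::::::::.......::..:........
..............-:...::::::.................................::...::::.....:::-:....:......
..............--::::.::::::.....::::::::::::--::::::.......:::::::::::::............:...
..................::::::::::::.................::.......................................
........................................................................................
........................................................................................
........................................................................................
```

```bash
(python3 nudge.py '0,0,0,0,0,0.13,85
0,0,0,0,0,0.13,85
0,0,0,0,0,0.13,85
0,0,0,0,0,0.13,85
12,5,0,0,0,0,85
25,10,0,0,0,0,85
35,13.5,0,0,0,0,85
40,15.5,0,0,0,0,85
40,15.5,0,0,0,0,85
40,15.5,0,0,0,0,85
35,14,0,0,0,0,85
15,6,0,0,0,0,85';python3 nudge.py '5,2,0,0,0,0,85
0,0,0,0,0,0,85
0,0,0,0,0,0,85')| grep -E "pos|force: \["; python3 g.py 407 260.5 10 34;python3 -c "
from h import *
print(ctrl.read_state()['qpos'].round(3))"
```

```text
eef_pos: [402.8, 259.3, 98.3]
force: [0.5, 0.1, 0.4]
eef_pos: [404.7, 258.5, 99.5]
force: [-0.1, -0.6, -0.8]
t48.0 pos [404.7 258.5  99.5] tool d [ 0.4  3.2 89.5] ty 34.0 tilt [-0.001 -0.002] w 85.0 gf 0.0 q7 0.81
rz -0.000
after turn dx 0.4 dy 3.0
[-1.132  0.706  0.786  2.097 -0.818  0.679  0.806]
```

```bash
(python3 nudge.py '0.4,3,20,0,0,0,85
0,0,30,0,0,0,85
0,0,25,0,0,0,85
0,0,10,0,0,0,85
0,0,4,0,0,0,85
0,0,0,0,0,0,85
0,0,0,0,0,0,85
0,0,0,0,0,0,85')| grep -E "pos|force: \["; python3 g.py 407 260.5 -16 34;python3 - <<'E'
from h import *
print(ctrl.read_state()['qpos'].round(3))
i=viewer.get_image("scene");n=cv2.cvtColor(i,cv2.COLOR_BGR2GRAY).astype(int)
q=proj("scene",np.array([[407,260.5,12.]]));x0,y0=(q[0]-[34,34]).astype(int);print(x0,y0)
for r in n[y0:y0+60:2,x0:x0+70]: print("".join(" .:-=+*#%@"[::-1][min(9,v//13)] for v in r))
E
```

```text
eef_pos: [407.4, 262.1, 11.6]
force: [0.4, 0.4, 0.1]
t48.8 pos [407.4 262.1  11.6] tool d [-1.1 -1.3 27.6] ty 34.0 tilt [0. 0.] w 85.0 gf 0.0 q7 0.97
rz 0.001
after turn dx -1.1 dy -1.3
[-1.     0.828  0.574  2.129 -1.019  0.488  0.968]
323 221
.......................   .      ..=#%@@@@@@@@@@@@@@@@@@@@@@@@@%*=.   
........................ .       .:+#%%@@@@@@@@@@@@@@@@@@@@@@%*=:.    
.......................... .    .:=#%%%@@@@@@@@@@@@@@@%%%#*+=-:.      
.................:...........  ..:+#%#%@@@@@@@@@@@%%%*=-::...         
............................. ...:+###%%%%%%@@@@@%%%*-.               
.................................-*##%%##***#%%%#%%#=:.               
................................:+#++#%#***##%%####+-.                
...............................:=#*=-+*****#%%*+**-:.....             
...............................-*%##*********++**=:...... . .  .      
..............................:+%%%#*+===+**++**=:...:........    .   
..........................:...:+%@@%%#****###%#+:..................   
..........................:::--+#%@%%###%%%%%#+-......................
...
[... 574 characters left out ...]
...........:=**#***#%@@@@%#*##*+=----=-:.....................
.....................:=******###%%%#**+=---==++=:.....................
......................:-=************++++++**+=-:.....................
........................:-=++**************+=-:::.....................
............................:--==+++++++==-::::::.....................
..................................:::::.....::::......................
.........................................:::::........................
.......................................:::............................
......................................................................
............................:::.......................................
```

```bash
python3 - <<'E'
from h import *
t=np.radians(34);y=np.array([np.cos(t),np.sin(t),0]);x=np.array([-np.sin(t),np.cos(t),0]);c=np.array([407.4,262.1,0])
for sg in(1,-1):
  for z in (46,70):
    print(sg,z,(proj("scene",np.array([c+sg*w*y+h*x+[0,0,z] for w in(42,57) for h in(-11,11)]))-[323,221]).round(0).tolist())
E
```

```text
1 46 [[27.0, 38.0], [37.0, 42.0], [26.0, 43.0], [35.0, 47.0]]
1 70 [[29.0, 32.0], [39.0, 36.0], [28.0, 37.0], [38.0, 41.0]]
-1 46 [[37.0, 12.0], [47.0, 15.0], [39.0, 7.0], [48.0, 10.0]]
-1 70 [[39.0, 5.0], [49.0, 8.0], [41.0, 1.0], [50.0, 4.0]]
```

The fingers are where the corrected model predicts, so I'll descend and grip the disc.

```bash
(python3 nudge.py '-1.1,-1.3,8,0,0,0,85
0,0,8,0,0,0,85
0,0,6,0,0,0,85
0,0,4,0,0,0,85
0,0,0,0,0,0,85
0,0,0,0,0,0,85';python3 nudge.py '0,0,0,0,0,0,74
0,0,0,0,0,0,68
0,0,0,0,0,0,62
0,0,0,0,0,0,54
0,0,0,0,0,0,54
0,0,0,0,0,0,54')| grep -E "pos|force|width";python3 -c "
from h import *
print(ctrl.read_state()['qpos'].round(3))"
```

```text
eef_pos: [406.6, 260.2, -15.1]
force: [1.0, -0.1, 0.2]
width: 84.8
gripper_force: 0.0
eef_pos: [406.6, 260.3, -14.4]
force: [-1.3, 0.1, 9.1]
width: 62.0
gripper_force: 63.0
[-0.933  0.854  0.468  2.136 -1.051  0.403  0.996]
```

```bash
(python3 nudge.py '0,0,-3,0,0,0,54
0,0,-8,0,0,0,54
0,0,-18,0,0,0,54
0,0,-28,0,0,0,54
0,0,-28,0,0,0,54
0,0,-10,0,0,0,54
0,0,0,0,0,0,54';python3 nudge.py '-14,-3,0,0,0,0,54
-24,-6,0,0,0,0,54
-30,-7.6,0,0,0,0,54
-34,-8.6,0,0,0,0,54
-34,-8.6,0,0,0,0,54
-34,-8.6,0,0,0,0,54
-34,-8.6,0,0,0,0,54
-34,-8.6,0,0,0,0,54
-30,-8.5,0,0,0,0,54
-20,-20,0,0,0,0,54
-18,-25,0,0,0,0,54
-18,-26,0,0,0,0,54')| grep -E "pos|force|width"; python3 g.py 406.4 -247.8 -6.4 34;python3 -c "
from h import *
print(ctrl.read_state()['qpos'].round(3))"
```

```text
eef_pos: [407.1, 260.9, 80.9]
force: [0.4, -0.7, 0.2]
width: 61.4
gripper_force: 65.3
eef_pos: [471.5, -86.9, 78.7]
force: [-0.2, 0.1, -1.3]
width: 61.5
gripper_force: 65.3
t51.9 pos [471.5 -86.9  78.7] tool d [ -96.9 -143.8   85.3] ty 34.1 tilt [-0.003 -0.   ] w 61.5 gf 65.3 q7 1.48
rz 0.001
after turn dx -97.0 dy -143.9
[-0.284  0.694  0.622  2.11  -0.755  0.573  1.483]
```

```bash
(python3 nudge.py '-18,-26,0,0,0,0,54
-18,-27,0,0,0,0,54
-18,-27,0,0,0,0,54
-18,-27,0,0,0,0,54
-14,-20,0,0,0,0,54
-6,-9,0,0,0,0,54
0,0,0,0,0,0,54
0,0,0,0,0,0,54')| grep -E "pos|force|width"; python3 g.py 406.4 -247.8 -6.4 34
```

```text
eef_pos: [411.5, -236.9, 79.5]
force: [0.3, 0.5, -1.3]
width: 61.5
gripper_force: 65.3
t52.7 pos [ 411.5 -236.9   79.5] tool d [ -6.4 -10.2  85.9] ty 34.1 tilt [-0.002  0.001] w 61.5 gf 65.3 q7 1.79
rz 0.002
after turn dx -6.2 dy -10.3
```

```bash
(python3 nudge.py '-6.2,-10.3,10,0,0,0,54
0,0,25,0,0,0,54
0,0,22,0,0,0,54
0,0,10,0,0,0,54
0,0,5,0,0,0,54
0,0,0,0,0,0,54
0,0,0,0,0,0,54
0,0,0,0,0,0,54')| grep -E "pos|force: \["; python3 g.py 406.4 -247.8 -6.4 34; python3 - <<'E'
from h import *
print(ctrl.read_state()['qpos'].round(3))
n=cv2.cvtColor(viewer.get_image("scene"),cv2.COLOR_BGR2GRAY).astype(int)
q=proj("scene",np.array([[406.8,-247.6,8.]]));x0,y0=(q[0]-[26,24]).astype(int);print(q,x0,y0)
for r in n[y0:y0+44:2,x0:x0+54]: print("".join(" .:-=+*#%@"[::-1][min(9,v//13)] for v in r))
E
```

```text
eef_pos: [406.7, -249.6, 8.9]
force: [0.7, 0.3, -0.6]
t53.5 pos [ 406.7 -249.6    8.9] tool d [ 1.7  0.7 15.3] ty 34.1 tilt [ 0.    -0.001] w 61.8 gf 65.3 q7 1.93
rz 0.001
after turn dx 1.7 dy 0.7
[ 0.225  0.784  0.402  2.147 -0.856  0.373  1.932]
[[248.32829411 138.73687652]] 222 114
......:::::-*%#**#%%%%%%%%@@@@@@%%*=::................
....::.....-*%%%%%@%%*===*%@@@@@%*=:..................
...........-*%@%%@@@@%#**#%@@@@@@#=:..................
...........:+%@%@@@@@##%%%%%@@@@@#=:..................
...........:+%@@@@@@%*+#%#*+++*###=:..:...:...........
...........:=#@@@@@@@%#%%*==--==++=:::::::::::::::::..
............-*%%%%%@@@@%#+========--::..........::::::
............:=+*%%%@@@@%*+++===--==+=:..............::
.........::...:-+#%@@@#**+---==++====-:..............:
...............-+#%@@@#**===++=====++-:...............
.............:-=+#%@@@#***++===++**#*=-:..............
............:-:.:=#%%%#*************=:--:.............
...........:--...:=+**************=-:.:--.............
.....:-::..:--.. ...:--==++++==-::....:=-.....::......
......:---:.:--..   .................:--:..:--::......
.........::------:..... ...........:---::--::.........
...........::--------:::.:..:::::---==--::............
...............:---::::::::::::::---:::...............
.................::--:.......:-=-:....................
....................:---:::---::......................
.......................:--:...........................
......................................................
```

```bash
(python3 nudge.py '1.7,0.7,6,0,0,0,54
0,0,4,0,0,0,54
0,0,3,0,0,0,54
0,0,0,0,0,0,54
0,0,0,0,0,0,54';python3 nudge.py '0,0,1,0,0,0,54
0,0,0,0,0,0,54';python3 nudge.py '0,0,1,0,0,0,54
0,0,0,0,0,0,54')| grep -E "pos|force: \["; python3 g.py 406.4 -247.8 -6.4 34
```

```text
eef_pos: [405.7, -247.7, -5.0]
force: [0.0, -0.4, -0.4]
eef_pos: [405.8, -247.7, -5.9]
force: [0.7, 0.5, -0.7]
eef_pos: [405.9, -247.7, -6.3]
force: [-1.7, 0.1, 6.5]
t54.5 pos [ 405.9 -247.7   -6.3] tool d [-0.3  0.4  0.1] ty 34.0 tilt [-0.    -0.001] w 61.6 gf 66.0 q7 1.96
rz 0.000
after turn dx -0.3 dy 0.4
```

```bash
(python3 nudge.py '0,0,-0.7,0,0,0,54
0,0,0,0,0,0,64
0,0,0,0,0,0,72
0,0,0,0,0,0,80
0,0,0,0,0,0,85
0,0,0,0,0,0,85
0,0,-15,0,0,0,85
0,0,-40,0,0,0,85
0,0,-40,0,0,0,85
0,0,-25,0,0,0,85
0,0,0,0,0,0,85';python3 nudge.py '9,13,0,0,0,0,85
20,29,0,0,0,0,85
25,35,0,0,0,0,85
25,35,0,0,0,0,85
25,35,0,0,0,0,85
25,35,0,0,0,0,85
24,34,0,0,0,0,85
33,22,0,0,0,0,85
33,22,0,0,0,0,85
33,22,0,0,0,0,85
33,22,0,0,0,0,85
33,22,0,0,0,0,85';python3 nudge.py '33,22,0,0,0,0,85
15,10,0,0,0,0,85
0,0,0,0,0,0,85
0,0,0,0,0,0,85')| grep -E "pos|force: \["
python3 - <<'E'
from h import *
o=[]
for n in("top","scene"):
    i=viewer.get_image(n); cv2.imwrite(f"pics/{n}3.png",i); T=[]
    for c,h in(((462.4,1.5,20),40),((406.8,-247.6,20),30),((672.9,-130.5,20),30),((546.6,-397.4,30),30)):
        x,y=(proj(n,np.array([c]))[0]-[h,h]).astype(int); print(n,c,x,y)
        t=cv2.resize(i[y:y+2*h,x:x+2*h],(200,200),interpolation=cv2.INTER_CUBIC); T.append(cv2.normalize(t,None,0,255,cv2.NORM_MINMAX))
    o.append(np.hstack(T))
cv2.imwrite("pics/p14.png",np.vstack(o))
E
```

```text
eef_pos: [407.7, -248.8, 116.7]
force: [0.9, -0.6, -0.9]
eef_pos: [497.2, 200.0, 112.4]
force: [0.9, -0.2, 0.5]
eef_pos: [497.2, 255.2, 112.6]
force: [0.6, -1.4, 0.2]
top (462.4, 1.5, 20) 216 186
top (406.8, -247.6, 20) 323 216
top (672.9, -130.5, 20) 273 116
top (546.6, -397.4, 30) 378 160
scene (462.4, 1.5, 20) 237 152
scene (406.8, -247.6, 20) 218 105
scene (672.9, -130.5, 20) 153 160
scene (546.6, -397.4, 30) 156 91
```

View pics/p14.png

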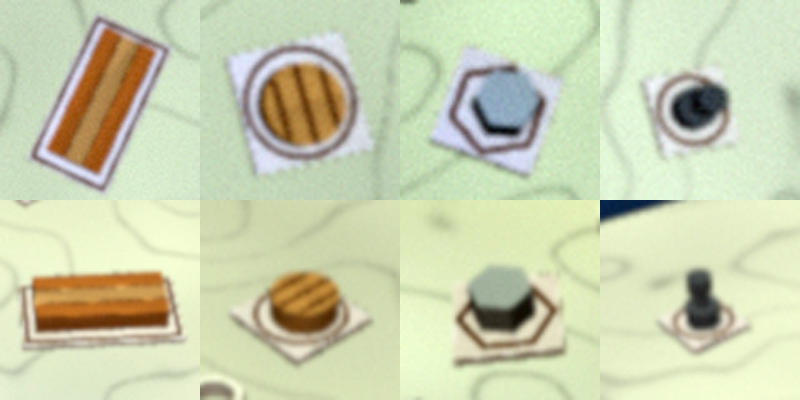

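The board and disc both sit centred inside their outlines (disc centre at (304,105) against circle centre (301,102), about 2 mm). The weights I can see, hex and knob, are unchanged. I'm handing the job in.

```bash
python3 -c "
from cell import ctrl, viewer, finish_job
print(ctrl.read_state()['clock'],finish_job())"
```

```text
the job is handed in; nothing more can be done
57.25 None
```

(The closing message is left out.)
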